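# Lock the seized phones in the evidence case

## Task

Clear every carton off the top of the evidence case into the grey tray, then slide the cover fully open and lay all the phones from the table flat in the bay. Slide the cover completely shut and only then push the slide bolt fully home. Leave the bottle, the mug and the torch alone.

Things in the scene. Friction and masses are not known exactly. Their poses are not given: they have to be found in the camera images.
- case: grey metal evidence case fixed to the table, 164 mm wide (its x), 545 mm long (its y), long side across the robot's front. Origin at table level. In its own frame: bay (right half, -y) under the sliding cover, solid deck (left half), a 50 mm high ledge at y = -290..-240 mm that carries the latch
- bay (a point): centre of the bay's floor, at (0, -115, 10) mm of the case. The bay's inner walls stand at x = -72..72 and y = -230..0 mm of the case, tops at z = 55 mm; aluminium tracks at |x| = 74..82 mm along the whole case rise to z = 66 mm
- deck (a point): centre of the flat deck's top, at (0, 122, 55) mm of the case. The deck spans y = 0..245 mm of the case; an end stop 80 mm high stands at y = 245..255 mm
- cover (a joint): sliding cover of the bay, a flat aluminium plate 144 x 240 mm, 6 mm thick, underside at z = 57 mm of the case; value in m: 0 = shut over the bay, 0.235 = fully open, lying over the deck. Slides along the case's +y; friction about 2 N, stays where left. It starts up to 20 mm ajar. Anything standing on the deck is in its way
- cover_grip (a point): top centre of the black grip fin in the middle of the cover: fin 70 mm long along the case's x, 14 mm thick along the case's y, 32 mm high (top at z = 95 mm of the case); it moves with the cover
- latch (a joint): slide bolt on the ledge at the bay's end; value in m: 0 = drawn back, 0.060 = fully home under the keeper. Slides along the case's +x; friction about 1.5 N, stays where left. Starts at 0 to 0.020
- latch_grip (a point): top centre of the black grip of the slide bolt: 14 mm thick along the case's x, 30 mm along its y, 36 mm high (top at z = 94 mm of the case), standing on a 40 x 40 mm plate whose top is at z = 58 mm; it moves with the bolt
- tray: flat grey plastic tray fixed to the table on the robot's left, outside 260 mm (its x) x 150 mm (its y), rim 14 mm high, walls and floor 5 mm; origin at the centre of its underside
- carton0: sealed cardboard carton 100 (x) x 45 (y) x 50 mm (z), about 0.25 kg, starting on top of the case, on the deck; origin at the centre of its underside. Two or three of the three cartons are present
- carton0_mid (a point): the middle of carton0
- carton1: sealed cardboard carton 100 (x) x 45 (y) x 50 mm (z), about 0.25 kg, starting on top of the case, on the deck; origin at the centre of its underside. Two or three of the three cartons are present
- carton1_mid (a point): the middle of carton1
- carton2: sealed cardboard carton 100 (x) x 45 (y) x 50 mm (z), about 0.25 kg, starting on top of the case, on the cover between its grip fin and the latch; origin at the centre of its underside. Two or three of the three cartons are present
- carton2_mid (a point): the middle of carton2
- phone0: mobile phone, white or silver, 110 (x) x 45 (y) x 14 mm (z), 0.13 kg, lying on the table in front of the case; origin at the centre of its underside. Two or three of the three phones are present
- phone1: mobile phone, white or silver, 110 (x) x 45 (y) x 14 mm (z), 0.13 kg, lying on the table in front of the case; origin at the centre of its underside. Two or three of the three phones are present
- phone2: mobile phone, white or silver, 110 (x) x 45 (y) x 14 mm (z), 0.13 kg, lying on the table in front of the case; origin at the centre of its underside. Two or three of the three phones are present
- bottle: green glass bottle, 70 mm across, 210 mm tall, on the right; origin at the centre of its base. Bystander
- mug: white mug, 80 mm across, 90 mm tall, beyond the case on the left; origin at the centre of its base. Bystander
- torch: black torch 150 mm long along its x, 38 mm thick, lying to the right of the case; origin under its middle. Bystander
Mind the look-alikes: they are no part of the job. What is shaped like the carton2 but blue, orange or red is not meant.

How it is judged (in metres and radians):
On the way, in this order (a step that is already met when the one before it is completed fails the run):
1. every carton is in the tray, released and at rest (x of carton0_mid in the frame of tray between -0.112 and 0.112 m and y of carton0_mid in the frame of tray between -0.055 and 0.055 m and z of carton0_mid in the frame of tray between 0 and 0.09 m and x of carton1_mid in the frame of tray between -0.112 and 0.112 m and y of carton1_mid in the frame of tray between -0.055 and 0.055 m and z of carton1_mid in the frame of tray between 0 and 0.09 m and x of carton2_mid in the frame of tray between -0.112 and 0.112 m and y of carton2_mid in the frame of tray between -0.055 and 0.055 m and z of carton2_mid in the frame of tray between 0 and 0.09 m and contact force between the fingers and carton0 below 0.2 N and contact force between the fingers and carton1 below 0.2 N and contact force between the fingers and carton2 below 0.2 N and linear speed of each of carton0, carton1, carton2 below 0.03 m/s), for 0.2 s.
2. the cover is fully open (within 20 mm) (value of joint cover above 0.215 m), for 0.1 s.
3. every phone lies flat in the bay (x of phone0 in the frame of case between -0.072 and 0.072 m and y of phone0 in the frame of case between -0.231 and 0.001 m and z of phone0 in the frame of case between 0 and 0.052 m and (angle between phone0's own z axis and vertical below 0.35 rad or angle between phone0's own z axis and vertical above 2.79 rad) and x of phone1 in the frame of case between -0.072 and 0.072 m and y of phone1 in the frame of case between -0.231 and 0.001 m and z of phone1 in the frame of case between 0 and 0.052 m and (angle between phone1's own z axis and vertical below 0.35 rad or angle between phone1's own z axis and vertical above 2.79 rad) and x of phone2 in the frame of case between -0.072 and 0.072 m and y of phone2 in the frame of case between -0.231 and 0.001 m and z of phone2 in the frame of case between 0 and 0.052 m and (angle between phone2's own z axis and vertical below 0.35 rad or angle between phone2's own z axis and vertical above 2.79 rad) and contact force between the fingers and phone0 below 0.2 N and contact force between the fingers and phone1 below 0.2 N and contact force between the fingers and phone2 below 0.2 N and linear speed of each of phone0, phone1, phone2 below 0.03 m/s), for 0.2 s.
4. the cover is shut (within 8 mm) (value of joint cover below 0.008 m), for 0.1 s.
5. the bolt is home (within 7 mm) (value of joint latch above 0.053 m), for 0.1 s.
At the end, for the whole second after the job is handed in: every carton is in the tray and every phone lies flat (within 20 degrees, either face up, resting on the floor or on another phone) inside the bay, all at rest; the cover is shut to within 8 mm and the bolt is home to within 7 mm of its 60 mm (x of carton0_mid in the frame of tray between -0.112 and 0.112 m and y of carton0_mid in the frame of tray between -0.055 and 0.055 m and z of carton0_mid in the frame of tray between 0 and 0.09 m and x of carton1_mid in the frame of tray between -0.112 and 0.112 m and y of carton1_mid in the frame of tray between -0.055 and 0.055 m and z of carton1_mid in the frame of tray between 0 and 0.09 m and x of carton2_mid in the frame of tray between -0.112 and 0.112 m and y of carton2_mid in the frame of tray between -0.055 and 0.055 m and z of carton2_mid in the frame of tray between 0 and 0.09 m and x of phone0 in the frame of case between -0.072 and 0.072 m and y of phone0 in the frame of case between -0.231 and 0.001 m and z of phone0 in the frame of case between 0 and 0.052 m and (angle between phone0's own z axis and vertical below 0.35 rad or angle between phone0's own z axis and vertical above 2.79 rad) and x of phone1 in the frame of case between -0.072 and 0.072 m and y of phone1 in the frame of case between -0.231 and 0.001 m and z of phone1 in the frame of case between 0 and 0.052 m and (angle between phone1's own z axis and vertical below 0.35 rad or angle between phone1's own z axis and vertical above 2.79 rad) and x of phone2 in the frame of case between -0.072 and 0.072 m and y of phone2 in the frame of case between -0.231 and 0.001 m and z of phone2 in the frame of case between 0 and 0.052 m and (angle between phone2's own z axis and vertical below 0.35 rad or angle between phone2's own z axis and vertical above 2.79 rad) and linear speed of each of carton0, carton1, carton2, phone0, phone1, phone2 below 0.03 m/s and value of joint cover below 0.008 m and value of joint latch above 0.053 m); the robot touches nothing.
It fails at once if the bottle is moved more than 40 mm or tipped over (distance of bottle from where it was at the start of the episode above 0.04 m or angle between bottle's own z axis and vertical above 0.5 rad).
It fails at once if the mug is moved more than 40 mm or tipped over (distance of mug from where it was at the start of the episode above 0.04 m or angle between mug's own z axis and vertical above 0.5 rad).
It fails at once if the torch is moved more than 40 mm (distance of torch from where it was at the start of the episode above 0.04 m).
Of carton0, carton1, carton2 only 2 to 3 are there at a start; the rules pass over those that are not, and their reading is None.
Of phone0, phone1, phone2 only 2 to 3 are there at a start; the rules pass over those that are not, and their reading is None.
At some moment in a run one of phone0, phone1, phone2 may be knocked a few centimetres aside while the robot is not near it.
Once in a run the grip may slacken for a moment while it holds something.
It also fails if it takes over 210 s, if anything falls off the work surface, if the arm or the gripper's body presses on something with over 40 N, if the wrist force passes 120 N, or if a joint passes its speed limit or range.

## Robot

A 6-joint arm with a two-finger parallel gripper is mounted at the origin on the work surface. World frame = base frame: x ahead of the robot, y to its left, z up, the work surface at z = 0. Lengths are in m, angles in degrees, forces in N, time in s.
With the tool pointing down it reaches from about 0.3 to 0.75 m from the base axis. Payload 8.5 kg.
Tool frame: the origin (TCP) lies on the centre line of the jaws, within the pads' length; the fingertips stand 22 mm ahead of it and the grasp point (between the pads) lies 3 mm ahead of it (env.tip_reach is the distance from the TCP to the fingertips, in m); y points along the fingers, z is the direction in which the jaws open and shut, and the axes are right-handed (so a half turn about y gives the same grasp; the last joint's range is limited). The gripper opens to 85 mm and grips with 20 to 120 N. Pads are 22 mm wide; open, the fingers measure 114 mm over their backs; the gripper's body (76 mm by 85 mm) begins 54 mm behind the grasp point. The pads swing forward as they close: fully open they stand 13 mm farther back than shut.
Start: joints at [52.007, 21.807, 74.336, -0, 83.858, -12.336], TCP at [0.238, 0.496, 0.253] pointing down, gripper open.
Joint ranges: [-178.18, 178.18], [-50.72, 133.34], [12.68, 142.11], [-81.47, 261.47], [9.98, 163.14], [-165.26, 165.26]. Speed limits (degrees/s): [136.94, 136.94, 180, 180, 180, 180].

## Interface

Orientations are given as a 3x3 rotation matrix whose columns are the frame's x, y, z axes.
In Python, from rig import env, get_image gives the robot as it stands. The module is installed in compiled form; this text tells all that it offers.
- The arm moves only by the tool carry_out, never from a script. Its argument "targets" is a list that holds one entry, the list of rows, each a list of 7 numbers: the closure, from 0 (fully open) to 1 (shut), then the shift along the world's x, y, z in mm, then the turn, a rotation vector about the world's x, y, z in degrees. In form: [[[claw, dx, dy, dz, ax, ay, az], ...]]. A call has 1 to 20 rows; each row is the pose to reach, as a shift and turn from the pose commanded when the call began; what a row does not reach only later rows make up. A row lasts 1/12 s, in which the tool goes at most 41.7 mm and 7.16 degrees, less where a joint would pass 70% of its speed; a pose out of reach is approached as far as the arm can. A call with a gripper value outside its range is refused whole. The fingers move at their own pace and stop on an object; "squeeze" is the grip in N (left out, the last holds). Time passes only in rows, so rows that repeat a pose let the fingers close. It gives the time, the measured TCP pose, the force and the opening at its end, in the units of the state.
- env.observe(): the state, without advancing time (a new reading comes with each control period).
- get_image(name): name is "side" or "top" or "wrist"; returns a dict with "img" (400x640x3 uint8, red, green, blue), "fx", "fy", "cx", "cy" (pixels), "rvec" (rotation vector, rad) and "tvec" (3), from world to camera coordinates, as OpenCV has them. Camera axes: x right, y down, z forward; pixel columns grow to the right and rows downward; lengths in m; the calibration is good to about 2 mm. A picture is of the moment at which its call begins. There is no depth.
- env.close_job(): hands the job in, once; it reports no verdict.
The state is a dict: "time_s": time; "q": joint angles; "qvel": joint speeds; "joint_efforts": joint torques, N m; "position": TCP position; "tool_rot": TCP orientation; "ft_force": force on the tool from outside, world axes, zero at the start; "wrist_torque": the same for the moment, N m; "grip_width": finger opening in m.
Only numpy, scipy, OpenCV 4.12 (cv2) and the standard library are available. Lean on these libraries where they do the work, as an engineer would, in place of code of your own. Each camera call takes 0.05 s, during which the arm holds its last target.

## Working session

There is one attempt and no reset: what is moved stays moved. The work goes in short steps, Python scripts to look and compute and a tool call to move; the robot and the scene stay as the last step left them, time stands still between calls to the robot, and variables do not carry over. Pictures are saved under pics/ and viewed, and the job is handed in when it is done.

Besides the shell and the picture viewer there is one more tool, called after "Emit:" as name([rows], argument=value, ...), one row to a line, values as JSON. carry_out: Moves the arm, as the interface text tells. Its arguments: {"type":"object","properties":{"targets":{"type":"array"},"squeeze":{"type":"number"}},"required":["targets"]}

```bash
ls; mkdir -p pics; python3 - <<'E'
from rig import env,get_image
import cv2,json
s=env.observe()
for k,v in s.items(): print(k,v)
print(env.tip_reach)
for n in("top","side","wrist"):
    d=get_image(n); cv2.imwrite(f"pics/{n}0.png",d["img"][:,:,::-1]); print(n,{k:v for k,v in d.items() if k!="img"})
E
```

```text
pics
time_s 0.0
q [ 5.20078026e+01  2.18414223e+01  7.43873077e+01  5.00141527e-05
  8.38595413e+01 -1.23367374e+01]
qvel [-0.01298086  0.02896169 -0.03864024 -0.01339304 -0.05780071 -0.00045087]
joint_efforts [-1.11897145e-04 -4.48476827e+01 -2.31272507e+01 -2.65496974e-04
  4.89872604e-03  2.89065071e-06]
position [0.23795941 0.49554491 0.25269268]
tool_rot [[ 9.01413665e-01 -9.49021656e-04  4.32957854e-01]
 [-4.32958769e-01 -1.21362339e-03  9.01412909e-01]
 [-3.30012591e-04 -9.99998813e-01 -1.50486396e-03]]
ft_force [-0.2023373   0.15981972  0.56418704]
wrist_torque [ 0.027456    0.03056054 -0.03623239]
grip_width 0.08558732244475771
0.022
top {'fx': 425.32920242865885, 'fy': 425.32920242865885, 'cx': 319.12170076769223, 'cy': 196.9037110826469, 'rvec': array([ 2.18520712, -2.1531626 ,  0.13245472]), 'tvec': array([-0.08548846,  0.59046568,  1.30645518])}
side {'fx': 412.39410026103394, 'fy': 412.39410026103394, 'cx': 323.86340798636206, 'cy': 188.27662993608965, 'rvec': array([ 2.31212434, -0.10288864,  0.02575294]), 'tvec': array([-0.5835182 ,  0.08119337,  1.35634285])}
wrist {'fx': 298.99150829063785, 'fy': 298.99150829063785, 'cx': 322.387152148004, 'cy': 200.6729832714746, 'rvec': array([-2.41157025, -1.51673704, -0.25566771]), 'tvec': array([-0.54931305, -0.04215253,  0.3801811 ])}
```

View pics/top0.png

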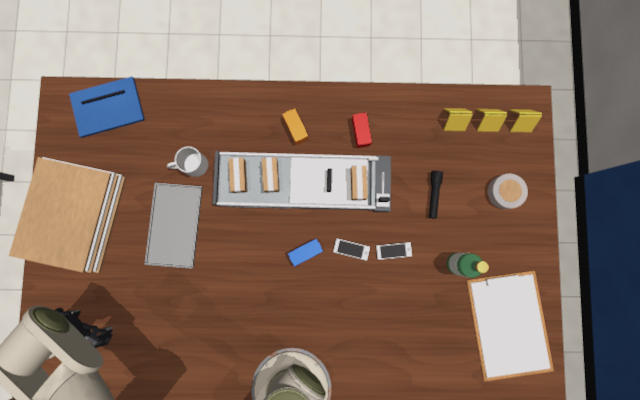

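View pics/side0.png

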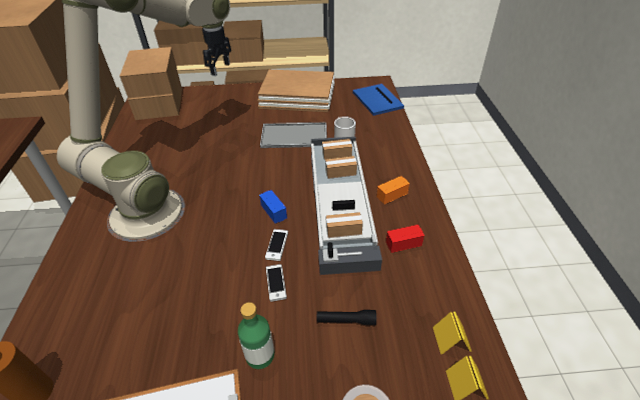

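View pics/wrist0.png

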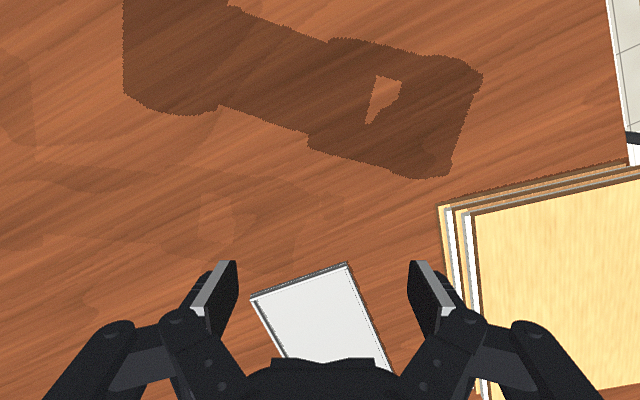

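Top view: three brown cartons with white bands at (237,175), (270,174) and (360,183), all on the case. There are two phones at (351,249) and (394,251). The blue (305,252), orange (295,125) and red (362,129) boxes are look-alikes. The tray is at (174,225). I'll confirm this in an enlarged crop.

```bash
cat > h.py <<'E'
from rig import env,get_image
import cv2,numpy as np
def px2w(d,uv,z):
    R,_=cv2.Rodrigues(d["rvec"]);t=np.array(d["tvec"]).ravel()
    uv=np.atleast_2d(np.array(uv,float))
    r=np.c_[(uv[:,0]-d["cx"])/d["fx"],(uv[:,1]-d["cy"])/d["fy"],np.ones(len(uv))]@R
    c=-R.T@t
    return c+r*((z-c[2])/r[:,2])[:,None]
def w2px(d,P):
    R,_=cv2.Rodrigues(d["rvec"]);p=np.atleast_2d(P)@R.T+np.array(d["tvec"]).ravel()
    return np.c_[d["fx"]*p[:,0]/p[:,2]+d["cx"],d["fy"]*p[:,1]/p[:,2]+d["cy"]]
def crop(d,x0,y0,x1,y1,s,name,draw=()):
    im=cv2.resize(d["img"][y0:y1,x0:x1,::-1],None,fx=s,fy=s,interpolation=cv2.INTER_CUBIC)
    for poly in draw:
        cv2.polylines(im,[np.round((poly-[x0,y0]+.5)*s).astype(int)],True,(255,0,255),1)
    cv2.imwrite("pics/"+name,im)
E
python3 - <<'E'
from h import *
d=get_image("top"); crop(d,205,135,405,265,4,"top_case0.png")
crop(d,135,135,305,275,4,"top_tray0.png")
E
```

```text
(no output)
```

View pics/top_case0.png

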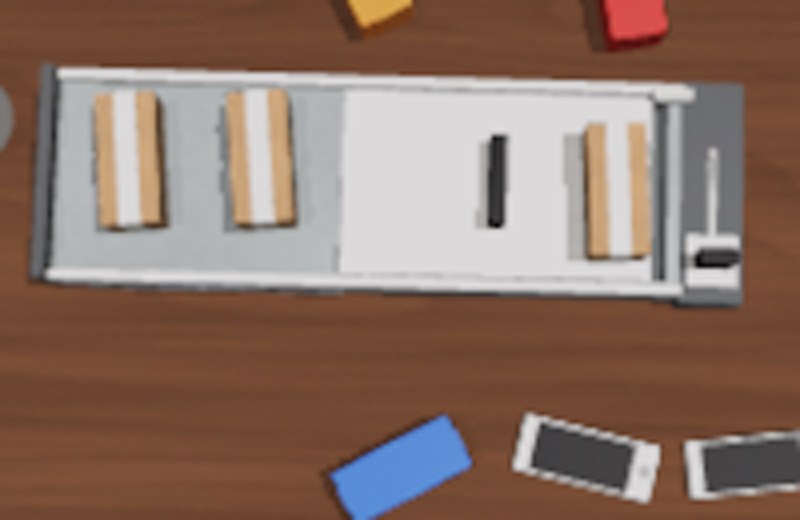

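View pics/top_tray0.png

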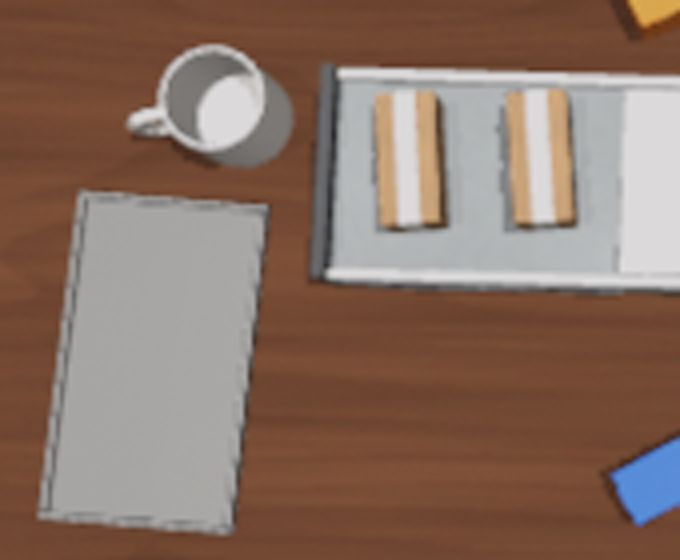

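The crop confirms it: all three cartons on the case are brown with white tape, and they are the ones meant. The two phones are on the table, and the bolt grip is at crop (716,257). Next I'll measure.

```bash
cat > fit.py <<'E'
from h import *
from scipy.optimize import least_squares
def fit(d,pts,obs,z0=0):
    pts=np.array(pts,float)/1000
    def f(p):
        c,s=np.cos(p[2]),np.sin(p[2])
        P=np.c_[p[0]+c*pts[:,0]-s*pts[:,1],p[1]+s*pts[:,0]+c*pts[:,1],pts[:,2]+z0]
        return (w2px(d,P)-obs).ravel()
    g=px2w(d,np.mean(obs,0),z0+pts[:,2].mean())[0]
    best=None
    for a in np.arange(-180,180,45):
        r=least_squares(f,[g[0],g[1],np.radians(a)])
        if best is None or r.cost<best.cost: best=r
    p=best.x; return p[0]*1000,p[1]*1000,np.degrees(p[2])%360,np.round(best.fun,1)
E
python3 - <<'E'
from fit import *
np.set_printoptions(suppress=True,precision=1)
d=get_image("top")
C=lambda a:np.array(a,float)/4+[205,135]
T=lambda a:np.array(a,float)/4+[135,135]
print("case",fit(d,[[82,255,80],[-82,255,80],[82,-290,50],[-82,-290,50]],C([[42,63],[30,282],[743,85],[740,304]])))
print("tray",fit(d,[[130,75,14],[130,-75,14],[-130,-75,14],[-130,75,14]],T([[80,191],[268,206],[231,533],[39,517]])))
for n,o,z in(("c0",[[94,92],[158,90],[165,226],[98,228]],105),("c1",[[225,90],[287,88],[295,226],[230,228]],105),("c2",[[585,122],[644,123],[650,257],[588,258]],113)):
    print(n,fit(d,[[50,22.5,z],[50,-22.5,z],[-50,-22.5,z],[-50,22.5,z]],C(o)))
E
```

```text
case (np.float64(637.7174864015616), np.float64(-9.591615135363876), np.float64(359.5311646284539), array([-0.4,  0.7, -0.1, -0.8, -0. ,  1.5,  0.5, -1.3]))
tray (np.float64(497.4454963027681), np.float64(381.333770577708), np.float64(356.17380359091464), array([ 0.1, -0.3, -0.1, -0.2, -0.1,  0.2,  0. ,  0.3]))
c0 (np.float64(646.74498920789), np.float64(169.97285833846337), np.float64(4.022610881901555), array([ 0.6,  0.7, -0.4,  0.4, -0.9, -0.7,  0.7, -0.3]))
c1 (np.float64(649.0594021413494), np.float64(72.54655346048979), np.float64(3.947397959362883), array([ 0.4,  0.9, -0.2,  0.6, -0.7, -0.9,  0.5, -0.6]))
c2 (np.float64(627.9416576340989), np.float64(-194.57902118327613), np.float64(1.9161681168465468), array([-0.1,  0.5,  0.2, -0. , -0.2, -0.3,  0.1, -0.2]))
```

Emit:
carry_out([
  [[0,410,-325,-50,0,0,30],[0,410,-325,-50,0,0,30],[0,410,-325,-50,0,0,30],[0,410,-325,-50,0,0,30],[0,410,-325,-50,0,0,30],[0,410,-325,-50,0,0,30],[0,410,-325,-50,0,0,30],[0,410,-325,-50,0,0,30],[0,410,-325,-50,0,0,30],[0,410,-325,-50,0,0,30],[0,410,-325,-50,0,0,30],[0,410,-325,-50,0,0,30],[0,410,-325,-50,0,0,30],[0,410,-325,-50,0,0,30],[0,410,-325,-50,0,0,30],[0,410,-325,-50,0,0,30]],
], squeeze=40)

```text
time_s: 1.58
position: [0.6478, 0.171, 0.203]
tool_rot: [[0.997, -0.001, -0.076], [0.076, 0.0, 0.997], [-0.001, -1.0, 0.0]]
ft_force: [-0.2, -0.0, -0.5]
grip_width: 0.085
```

```bash
python3 - <<'E'
from h import *
np.set_printoptions(suppress=True,precision=3)
s=env.observe(); print(s["time_s"],s["position"],s["tool_rot"],s["q"])
d=get_image("wrist"); cv2.imwrite("pics/w1.png",d["img"][:,:,::-1])
E
```

```text
1.5833 [0.648 0.171 0.203] [[ 0.997 -0.001 -0.076]
 [ 0.076  0.     0.997]
 [-0.001 -1.     0.   ]] [  4.677  36.097  57.629   0.015  86.321 -89.659]
```

View pics/w1.png

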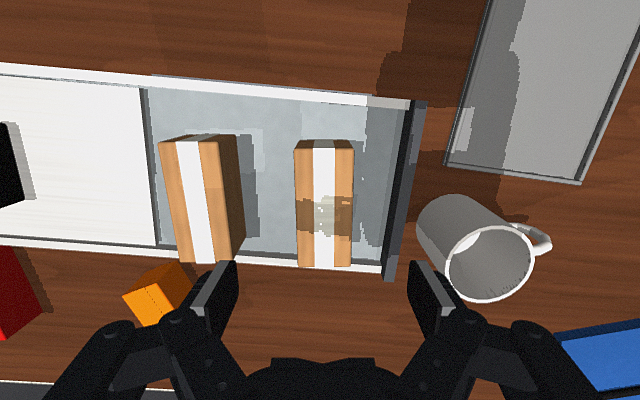

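The wrist view shows carton0 centred between the fingers (its top at about 323,205). Carton1 is to the left at about (200,195). I'll check the carton estimate against this view.

```bash
python3 - <<'E'
from fit import *
np.set_printoptions(suppress=True,precision=1)
d=get_image("wrist")
print("c0",fit(d,[[-50,-22.5,105],[-50,22.5,105],[50,22.5,105],[50,-22.5,105]],np.array([[294,148],[354,148],[352,266],[298,267]])))
print("tray corner",px2w(d,[[580,184]],0.014)*1000, "stop top", px2w(d,[[425,102],[395,281]],.08)*1000)
print("cover edge/track",px2w(d,[[141,88],[156,245]],.063)*1000)
E
```

```text
c0 (np.float64(647.5958392574556), np.float64(172.87061851182395), np.float64(4.950743968422753), array([-0.8, -0. ,  0.8, -0.7, -0.2,  0.8,  0.2,  0.3]))
tray corner [[630.1 448.6  14. ]] stop top [[560.6 244.4  80. ]
 [722.9 246.4  80. ]]
cover edge/track [[567.4  16.5  63. ]
 [711.1  13.7  63. ]]
```

Emit:
carry_out([
  [[0,0,1,-60,0,0,0],[0,0,1,-90,0,0,0],[0,0,1,-112,0,0,0],[0,0,1,-112,0,0,0],[0,0,1,-112,0,0,0],[1,0,1,-112,0,0,0],[1,0,1,-112,0,0,0],[1,0,1,-112,0,0,0],[1,0,1,-112,0,0,0],[1,0,1,-112,0,0,0],[1,0,1,-112,0,0,0],[1,0,1,-112,0,0,0],[1,0,1,-112,0,0,0],[1,0,1,-90,0,0,0],[1,0,1,-60,0,0,0],[1,0,1,-20,0,0,0],[1,0,1,0,0,0,0],[1,0,1,0,0,0,0]],
], squeeze=60)

```text
time_s: 3.18
position: [0.6496, 0.1719, 0.2094]
tool_rot: [[0.997, 0.01, -0.076], [0.076, 0.001, 0.997], [0.01, -1.0, 0.0]]
ft_force: [0.5, 0.7, -2.0]
grip_width: 0.0443
```

Emit:
carry_out([
  [[1,-20,55,0,0,0,-10],[1,-40,110,0,0,0,-20],[1,-60,160,0,0,0,-30],[1,-75,205,0,0,0,-40],[1,-75,205,0,0,0,-98],[1,-75,205,0,0,0,-98],[1,-75,205,0,0,0,-98],[1,-75,205,0,0,0,-98],[1,-75,205,0,0,0,-98],[1,-75,205,0,0,0,-98],[1,-75,205,0,0,0,-98],[1,-75,205,0,0,0,-98],[1,-75,205,0,0,0,-98],[1,-75,205,0,0,0,-98],[1,-75,205,0,0,0,-98],[1,-75,205,0,0,0,-98],[1,-75,205,0,0,0,-98]],
])

```text
time_s: 4.6
position: [0.5729, 0.3767, 0.2025]
tool_rot: [[-0.061, -0.001, 0.998], [-0.998, -0.001, -0.061], [0.001, -1.0, -0.001]]
ft_force: [-0.2, -0.1, -3.1]
grip_width: 0.0444
```

```bash
python3 - <<'E'
from h import *
d=get_image("top"); crop(d,135,135,335,275,4,"t2.png")
d=get_image("wrist"); cv2.imwrite("pics/w2.png",d["img"][:,:,::-1])
E
```

```text
(no output)
```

View pics/w2.png

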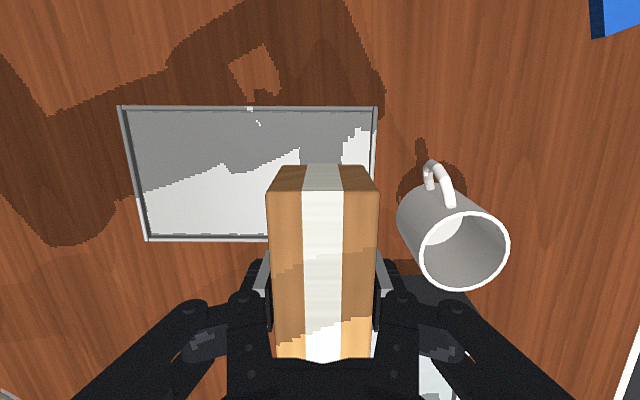

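Emit:
carry_out([
  [[1,0,0,-40,0,0,0],[1,0,0,-80,0,0,0],[1,0,0,-120,0,0,0],[1,0,0,-145,0,0,0],[1,0,0,-155,0,0,0],[1,0,0,-161,0,0,0],[1,0,0,-161,0,0,0],[1,0,0,-161,0,0,0],[0.35,0,0,-161,0,0,0],[0.35,0,0,-161,0,0,0],[0.35,0,0,-161,0,0,0],[0.35,0,0,-150,0,0,0],[0.35,0,0,-120,0,0,0],[0.35,0,0,-80,0,0,0],[0,0,0,-40,0,0,0],[0,0,0,0,0,0,0],[0,0,0,0,0,0,0]],
])

```text
time_s: 6.12
position: [0.5752, 0.3778, 0.2141]
tool_rot: [[-0.063, 0.015, 0.998], [-0.998, 0.007, -0.064], [-0.008, -1.0, 0.015]]
ft_force: [0.6, 0.7, 0.4]
grip_width: 0.0856
```

Emit:
carry_out([
  [[0,77,-303,0,0,0,98],[0,77,-303,0,0,0,98],[0,77,-303,0,0,0,98],[0,77,-303,0,0,0,98],[0,77,-303,0,0,0,98],[0,77,-303,0,0,0,98],[0,77,-303,0,0,0,98],[0,77,-303,0,0,0,98],[0,77,-303,0,0,0,98],[0,77,-303,0,0,0,98],[0,77,-303,0,0,0,98],[0,77,-303,0,0,0,98],[0,77,-303,0,0,0,98],[0,77,-303,0,0,0,98],[0,77,-303,0,0,0,98],[0,77,-303,0,0,0,98]],
])

```text
time_s: 7.45
position: [0.6502, 0.0738, 0.204]
tool_rot: [[0.997, 0.001, -0.072], [0.072, -0.0, 0.997], [0.001, -1.0, -0.0]]
ft_force: [-0.9, -0.8, -0.3]
grip_width: 0.0853
```

```bash
python3 - <<'E'
from h import *
d=get_image("top"); crop(d,135,135,335,275,4,"t3.png")
d=get_image("wrist"); cv2.imwrite("pics/w3.png",d["img"][:,:,::-1])
E
```

```text
(no output)
```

View pics/w3.png

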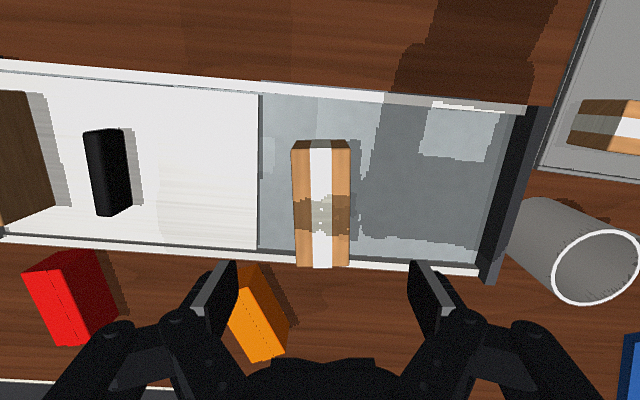

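View pics/t3.png

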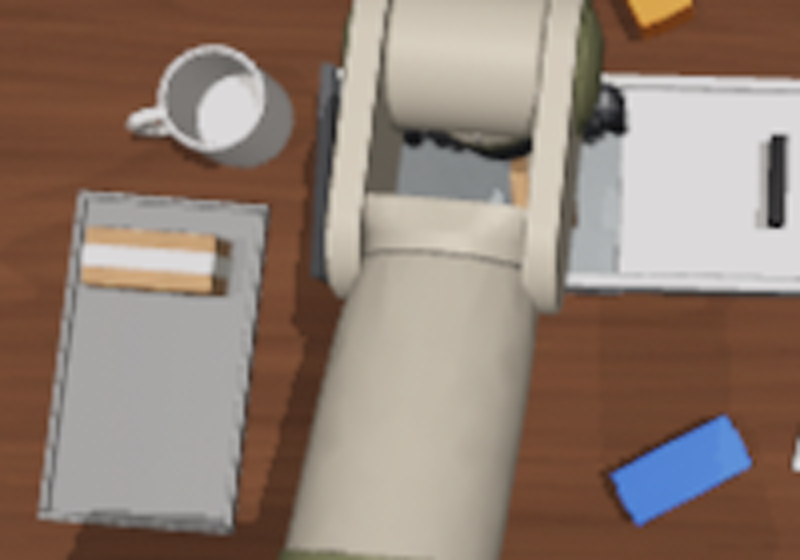

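Carton0 is in the tray (t3 crop 155,260) and well inside it. Carton1 is centred between the fingers in w3 (about 321,205).

Emit:
carry_out([
  [[0,0,0,-60,0,0,0],[0,0,0,-90,0,0,0],[0,0,0,-112,0,0,0],[0,0,0,-112,0,0,0],[0,0,0,-112,0,0,0],[1,0,0,-112,0,0,0],[1,0,0,-112,0,0,0],[1,0,0,-112,0,0,0],[1,0,0,-112,0,0,0],[1,0,0,-112,0,0,0],[1,0,0,-112,0,0,0],[1,0,0,-112,0,0,0],[1,0,0,-112,0,0,0],[1,0,0,-90,0,0,0],[1,0,0,-60,0,0,0],[1,0,0,-20,0,0,0],[1,0,0,0,0,0,0],[1,0,0,0,0,0,0]],
])

```text
time_s: 9.05
position: [0.6516, 0.0738, 0.2094]
tool_rot: [[0.997, 0.01, -0.076], [0.076, -0.001, 0.997], [0.01, -1.0, -0.001]]
ft_force: [0.0, -0.2, -3.1]
grip_width: 0.0444
```

Emit:
carry_out([
  [[1,-20,40,0,0,0,-10],[1,-40,80,0,0,0,-20],[1,-60,120,0,0,0,-30],[1,-80,160,0,0,0,-40],[1,-100,200,0,0,0,-45],[1,-120,240,0,0,0,-50],[1,-140,280,0,0,0,-60],[1,-152,308,0,0,0,-98],[1,-152,308,0,0,0,-98],[1,-152,308,0,0,0,-98],[1,-152,308,0,0,0,-98],[1,-152,308,0,0,0,-98],[1,-152,308,0,0,0,-98],[1,-152,308,0,0,0,-98],[1,-152,308,0,0,0,-98],[1,-152,308,0,0,0,-98],[1,-152,308,0,0,0,-98]],
])

```text
time_s: 10.47
position: [0.4979, 0.3816, 0.2028]
tool_rot: [[-0.06, -0.001, 0.998], [-0.998, -0.0, -0.06], [0.001, -1.0, -0.001]]
ft_force: [0.1, -0.3, -2.6]
grip_width: 0.0439
```

Emit:
carry_out([
  [[1,0,0,-40,0,0,0],[1,0,0,-80,0,0,0],[1,0,0,-120,0,0,0],[1,0,0,-145,0,0,0],[1,0,0,-155,0,0,0],[1,0,0,-161,0,0,0],[1,0,0,-161,0,0,0],[1,0,0,-161,0,0,0],[0.35,0,0,-161,0,0,0],[0.35,0,0,-161,0,0,0],[0.35,0,0,-161,0,0,0],[0.35,0,0,-150,0,0,0],[0.35,0,0,-120,0,0,0],[0.35,0,0,-80,0,0,0],[0,0,0,-40,0,0,0],[0,0,0,0,0,0,0],[0,0,0,0,0,0,0]],
])

```text
time_s: 11.88
position: [0.5003, 0.383, 0.2132]
tool_rot: [[-0.063, 0.014, 0.998], [-0.998, 0.007, -0.063], [-0.008, -1.0, 0.014]]
ft_force: [0.8, 1.3, 0.7]
grip_width: 0.0848
```

Emit:
carry_out([
  [[0,131,-575,10,0,0,96],[0,131,-575,10,0,0,96],[0,131,-575,10,0,0,96],[0,131,-575,10,0,0,96],[0,131,-575,10,0,0,96],[0,131,-575,10,0,0,96],[0,131,-575,10,0,0,96],[0,131,-575,10,0,0,96],[0,131,-575,10,0,0,96],[0,131,-575,10,0,0,96],[0,131,-575,10,0,0,96],[0,131,-575,10,0,0,96],[0,131,-575,10,0,0,96],[0,131,-575,10,0,0,96],[0,131,-575,10,0,0,96],[0,131,-575,10,0,0,96],[0,131,-575,10,0,0,96],[0,131,-575,10,0,0,96],[0,131,-575,10,0,0,96]],
])

```text
time_s: 13.47
position: [0.6291, -0.1919, 0.2139]
tool_rot: [[0.999, 0.0, -0.042], [0.042, 0.0, 0.999], [0.0, -1.0, 0.0]]
ft_force: [-0.1, 0.6, 0.0]
grip_width: 0.0853
```

```bash
python3 - <<'E'
from h import *
d=get_image("top"); crop(d,135,135,335,275,4,"t4.png")
d=get_image("wrist"); cv2.imwrite("pics/w4.png",d["img"][:,:,::-1])
E
```

```text
(no output)
```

View pics/w4.png

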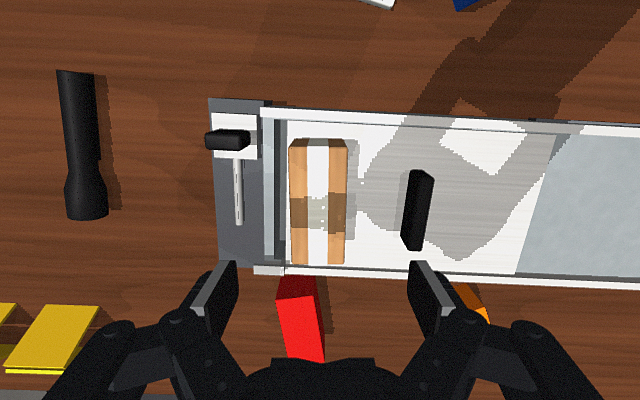

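View pics/t4.png

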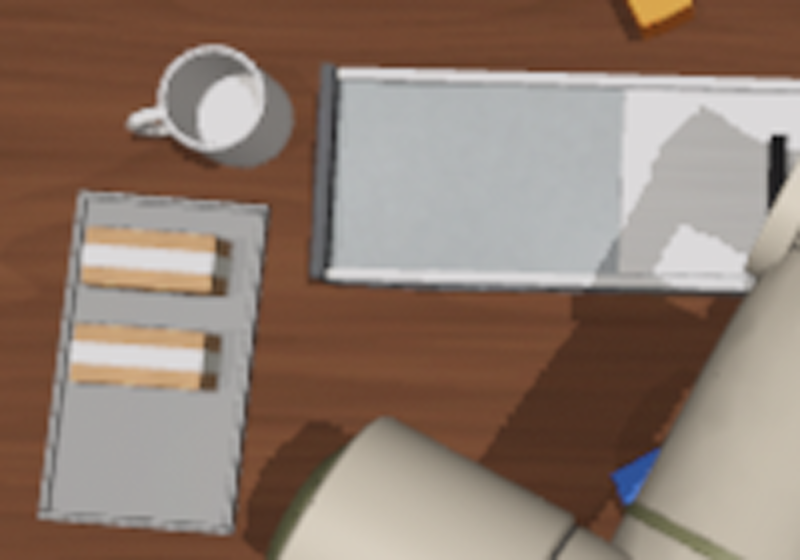

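Two cartons are in the tray (t4 crop 150,260 and 140,358). In w4, carton2 is at about (318,205), slightly left of the jaw centre at 322. The bolt grip is at (227,140), drawn back, and the fin is at (417,210).

```bash
python3 - <<'E'
from fit import *
np.set_printoptions(suppress=True,precision=1)
d=get_image("wrist"); o=np.array([[289,148],[347,148],[344,263],[292,264]])
for z in(113,105): print("c2",fit(d,[[-50,-22.5,z],[-50,22.5,z],[50,22.5,z],[50,-22.5,z]],o))
print("fin", px2w(d,[[411,175],[432,177],[424,251],[402,246]],.095)*1000)
print("latch top", px2w(d,[[207,134],[250,130],[250,149],[207,151]],.094)*1000)
print("latch plate", px2w(d,[[213,117],[255,113],[257,157],[214,160]],.058)*1000)
print("cover far edge", px2w(d,[[556,135],[517,274]],.063)*1000)
print("ledge", px2w(d,[[207,97],[218,266]],.05)*1000)
print("tracks out", px2w(d,[[287,108],[640,124],[640,288],[255,274]],.066)*1000)
E
```

```text
c2 (np.float64(629.3180728306387), np.float64(-195.69722211692113), np.float64(2.263785126703259), array([-1.6, -1.3,  1.4, -1.1,  0.7,  2.3, -0.4,  1.2]))
c2 (np.float64(631.8752402657649), np.float64(-195.7031734575658), np.float64(2.269461687595215), array([-0.5,  0.4,  0.3,  0.5, -0.2, -0.1,  0.4, -1.2]))
fin [[ 602.1 -120.3   95. ]
 [ 603.1 -102.8   95. ]
 [ 671.6  -98.8   95. ]
 [ 667.4 -119.3   95. ]]
latch top [[ 576.  -285.7   94. ]
 [ 571.5 -251.6   94. ]
 [ 586.4 -252.2   94. ]
 [ 589.5 -286.8   94. ]]
latch plate [[ 565.6 -292.5   58. ]
 [ 560.5 -255.    58. ]
 [ 599.9 -254.4   58. ]
 [ 604.4 -294.6   58. ]]
cover far edge [[567.8  14.2  63. ]
 [711.6  16.1  63. ]]
ledge [[ 549.  -299.3   50. ]
 [ 723.2 -302.    50. ]]
tracks out [[ 554.8 -225.7   66. ]
 [ 555.1   82.4   66. ]
 [ 721.3  148.5   66. ]
 [ 721.1 -258.3   66. ]]
```

Emit:
carry_out([
  [[0,0,-3,-60,0,0,0],[0,0,-3,-90,0,0,0],[0,0,-3,-114,0,0,0],[0,0,-3,-114,0,0,0],[0,0,-3,-114,0,0,0],[1,0,-3,-114,0,0,0],[1,0,-3,-114,0,0,0],[1,0,-3,-114,0,0,0],[1,0,-3,-114,0,0,0],[1,0,-3,-114,0,0,0],[1,0,-3,-114,0,0,0],[1,0,-3,-114,0,0,0],[1,0,-3,-114,0,0,0],[1,0,-3,-90,0,0,0],[1,0,-3,-60,0,0,0],[1,0,-3,-20,0,0,0],[1,0,-3,0,0,0,0],[1,0,-3,0,0,0,0]],
])

```text
time_s: 15.12
position: [0.6305, -0.1968, 0.2196]
tool_rot: [[0.999, 0.009, -0.041], [0.041, -0.005, 0.999], [0.009, -1.0, -0.005]]
ft_force: [0.9, -0.0, -2.6]
grip_width: 0.0442
```

Emit:
carry_out([
  [[1,-14,40,0,0,0,-5],[1,-27,75,0,0,0,-10],[1,-41,115,0,0,0,-20],[1,-55,155,0,0,0,-30],[1,-69,195,0,0,0,-35],[1,-83,235,0,0,0,-40],[1,-97,275,0,0,0,-45],[1,-111,315,0,0,0,-50],[1,-125,355,0,0,0,-55],[1,-139,395,0,0,0,-60],[1,-153,435,0,0,0,-66],[1,-167,475,0,0,0,-72],[1,-181,515,0,0,0,-78],[1,-195,550,0,0,0,-84],[1,-206,583,0,0,0,-90],[1,-206,583,0,0,0,-96],[1,-206,583,0,0,0,-96],[1,-206,583,0,0,0,-96],[1,-206,583,0,0,0,-96],[1,-206,583,0,0,0,-96]],
])

```text
time_s: 16.78
position: [0.4237, 0.3856, 0.2131]
tool_rot: [[-0.064, -0.0, 0.998], [-0.998, -0.0, -0.064], [0.0, -1.0, -0.0]]
ft_force: [-0.4, -0.2, -2.7]
grip_width: 0.0444
```

Emit:
carry_out([
  [[1,0,0,-40,0,0,0],[1,0,0,-80,0,0,0],[1,0,0,-120,0,0,0],[1,0,0,-150,0,0,0],[1,0,0,-165,0,0,0],[1,0,0,-171,0,0,0],[1,0,0,-171,0,0,0],[1,0,0,-171,0,0,0],[0.35,0,0,-171,0,0,0],[0.35,0,0,-171,0,0,0],[0.35,0,0,-171,0,0,0],[0.35,0,0,-150,0,0,0],[0.35,0,0,-120,0,0,0],[0.35,0,0,-80,0,0,0],[0,0,0,-40,0,0,0],[0,0,0,0,0,0,0],[0,0,0,0,0,0,0]],
])

```text
time_s: 18.2
position: [0.4254, 0.3881, 0.2215]
tool_rot: [[-0.063, 0.013, 0.998], [-0.998, 0.007, -0.064], [-0.008, -1.0, 0.012]]
ft_force: [0.5, 0.1, -0.1]
grip_width: 0.0852
```

```bash
python3 - <<'E'
from h import *
d=get_image("top"); crop(d,135,135,305,275,4,"t5.png");crop(d,275,140,425,275,5,"t5b.png")
d=get_image("side"); cv2.imwrite("pics/s5.png",d["img"][:,:,::-1])
E
```

```text
(no output)
```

View pics/t5.png

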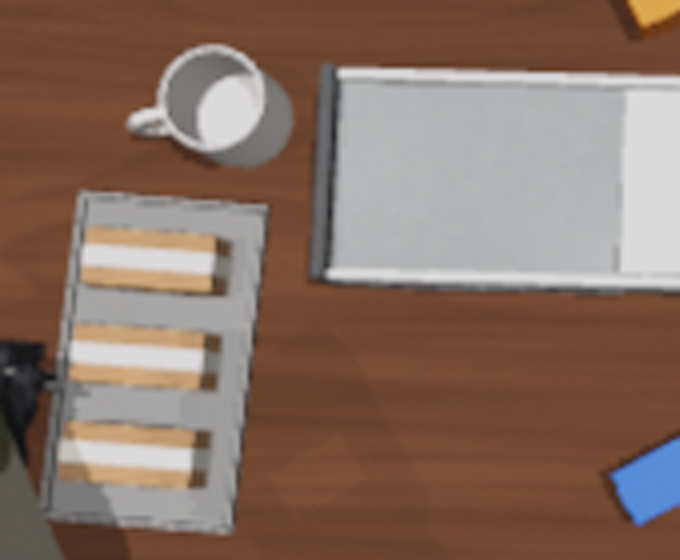

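View pics/t5b.png

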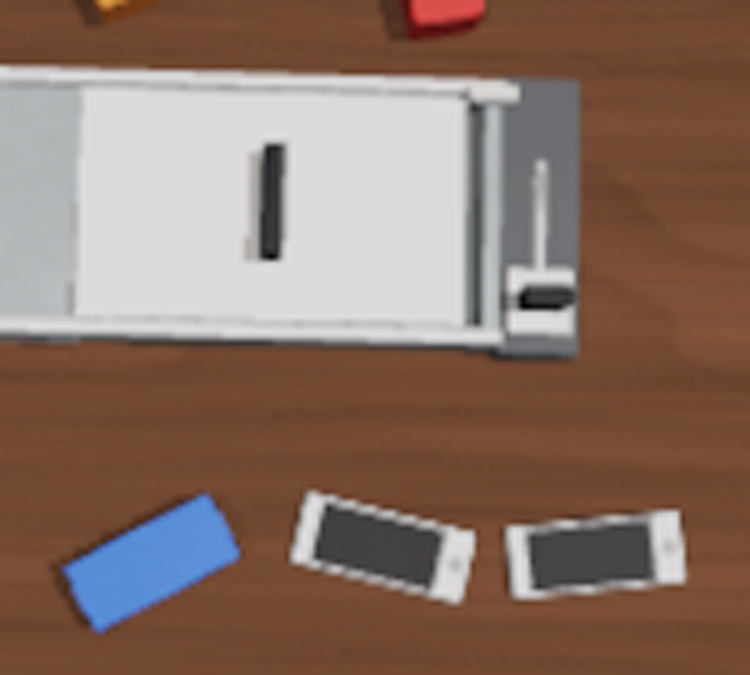

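View pics/s5.png

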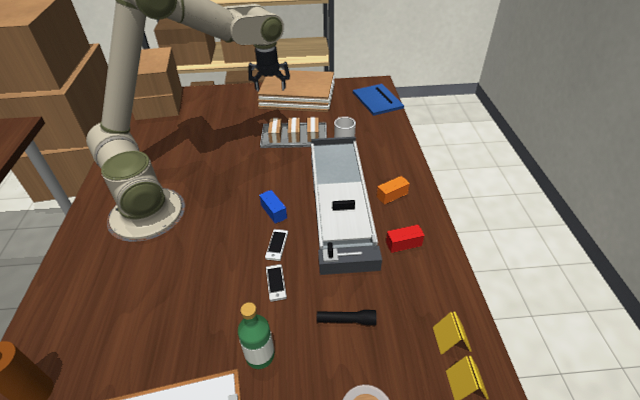

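All three cartons are in the tray, seen in both the top and side views. The deck is clear and the cover is slightly ajar. The phones are at t5b crop (383,547) and (596,554). Now I'll measure the case, fin, latch and phones.

```bash
python3 - <<'E'
from fit import *
np.set_printoptions(suppress=True,precision=1)
d=get_image("top")
C=lambda a:(np.array(a,float)+.5)/5-.5+[275,140]
rect=lambda a,b,z:[[a,b,z],[a,-b,z],[-a,-b,z],[-a,b,z]]
print("fin",fit(d,rect(35,7,95),C([[263,143],[286,143],[281,260],[259,260]])))
print("latchgrip",fit(d,rect(7,15,94),C([[517,287],[572,284],[574,307],[519,310]])), fit(d,rect(20,20,58),C([[507,268],[571,267],[574,334],[509,335]])))
print("phA",fit(d,rect(22.5,55,14),C([[310,491],[475,530],[461,604],[291,563]])))
print("phB",fit(d,rect(22.5,55,14),C([[506,526],[681,510],[686,582],[513,599]])))
print("cover edges L,R",px2w(d,C([[80,86],[76,316],[470,93],[466,326]]),.063)*1000)
print("wall",px2w(d,C([[485,97],[483,330]]),.055)*1000)
print("track in L R",px2w(d,C([[30,78],[450,90],[30,330],[450,342]]),.066)*1000)
d=get_image("side"); crop(d,225,150,385,280,5,"s5c.png")
E
```

```text
fin (np.float64(636.9752860310329), np.float64(-105.3776815509201), np.float64(358.5728100898879), array([-0. ,  0.1, -0. ,  0.3,  0.2, -0.1, -0.1, -0.3]))
latchgrip (np.float64(581.5372941874971), np.float64(-270.6216391955468), np.float64(4.053531268200963), array([ 0.6, -0. , -0.5,  0. , -0.6,  0. ,  0.5, -0. ])) (np.float64(582.9530955734072), np.float64(-273.2305600115057), np.float64(1.9033214718949998), array([-0. ,  0.3,  0.1,  0.3, -0.1, -0.3,  0. , -0.3]))
phA (np.float64(430.05551321770855), np.float64(-181.26847758270478), np.float64(347.4732302102052), array([-0.5,  0.2,  0.4,  0.4,  0.1, -0.4,  0.1, -0.3]))
phB (np.float64(427.3844195350259), np.float64(-315.52452809300917), np.float64(5.914499934783709), array([ 0.1,  0.1, -0.4,  0.1,  0.2,  0. ,  0.2, -0.2]))
cover edges L,R [[ 712.5   14.    63. ]
 [ 568.7   13.4   63. ]
 [ 712.1 -228.9   63. ]
 [ 566.2 -226.6   63. ]]
wall [[ 711.3 -239.3   55. ]
 [ 564.6 -238.2   55. ]]
track in L R [[ 716.4   45.    66. ]
 [ 713.1 -216.1   66. ]
 [ 559.4   41.2   66. ]
 [ 555.9 -216.4   66. ]]
```

View pics/s5c.png

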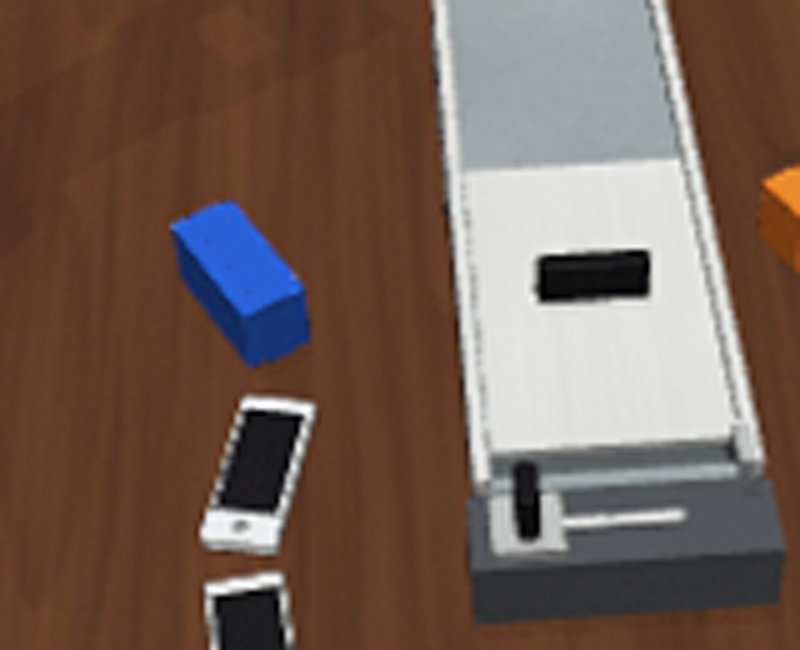

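Emit:
carry_out([
  [[0,215,-493,0,0,0,93],[0,215,-493,0,0,0,93],[0,215,-493,0,0,0,93],[0,215,-493,0,0,0,93],[0,215,-493,0,0,0,93],[0,215,-493,0,0,0,93],[0,215,-493,0,0,0,93],[0,215,-493,0,0,0,93],[0,215,-493,0,0,0,93],[0,215,-493,0,0,0,93],[0,215,-493,0,0,0,93],[0,215,-493,0,0,0,93],[0,215,-493,0,0,0,93],[0,215,-493,0,0,0,93],[0,215,-493,0,0,0,93],[0,215,-493,0,0,0,93],[0,215,-493,0,0,0,93],[0,215,-493,0,0,0,93]],
])

```text
time_s: 19.9
position: [0.6377, -0.105, 0.2128]
tool_rot: [[1.0, -0.001, 0.011], [-0.011, 0.001, 1.0], [-0.001, -1.0, 0.001]]
ft_force: [0.7, -0.3, 0.7]
grip_width: 0.0857
```

Emit:
carry_out([
  [[0,0,0,-40,0,0,0],[0,0,0,-80,0,0,0],[0,0,0,-110,0,0,0],[0,0,0,-121,0,0,0],[0,0,0,-121,0,0,0],[0,0,0,-121,0,0,0],[1,0,0,-121,0,0,0],[1,0,0,-121,0,0,0],[1,0,0,-121,0,0,0],[1,0,0,-121,0,0,0],[1,0,0,-121,0,0,0],[1,0,0,-121,0,0,0],[1,0,0,-121,0,0,0],[1,0,0,-121,0,0,0],[1,0,0,-121,0,0,0]],
], squeeze=25)

```text
time_s: 21.15
position: [0.6382, -0.1064, 0.0928]
tool_rot: [[1.0, 0.001, 0.011], [-0.011, -0.0, 1.0], [0.001, -1.0, -0.0]]
ft_force: [-1.6, -0.5, 4.8]
grip_width: 0.0135
```

Emit:
carry_out([
  [[1,0,10,0,0,0,0],[1,0,25,0,0,0,0],[1,0,45,0,0,0,0],[1,1,65,0,0,0,0],[1,1,85,0,0,0,0],[1,1,105,0,0,0,0],[1,1,125,0,0,0,0],[1,1,145,0,0,0,0],[1,2,165,0,0,0,0],[1,2,182,0,0,0,0],[1,2,196,0,0,0,0],[1,2,206,0,0,0,0],[1,2,212,0,0,0,0],[1,2,212,0,0,0,0],[1,2,212,0,0,0,0]],
])

```text
time_s: 22.4
position: [0.6404, 0.107, 0.0927]
tool_rot: [[1.0, 0.001, 0.011], [-0.011, 0.001, 1.0], [0.001, -1.0, 0.001]]
ft_force: [0.5, 1.3, 5.7]
grip_width: 0.014
```

Emit:
carry_out([
  [[0.6,2,0,0,0,0,0],[0.6,2,0,0,0,0,0],[0.5,2,0,20,0,0,0],[0,2,0,60,0,0,0],[0,0,-40,100,0,0,-7],[0,-208,-287,100,0,0,-102],[0,-208,-287,100,0,0,-102],[0,-208,-287,100,0,0,-102],[0,-208,-287,100,0,0,-102],[0,-208,-287,100,0,0,-102],[0,-208,-287,100,0,0,-102],[0,-208,-287,100,0,0,-102],[0,-208,-287,100,0,0,-102],[0,-208,-287,100,0,0,-102],[0,-208,-287,100,0,0,-102],[0,-208,-287,100,0,0,-102],[0,-208,-287,100,0,0,-102],[0,-208,-287,100,0,0,-102],[0,-208,-287,100,0,0,-102],[0,-208,-287,100,0,0,-102]],
])

```text
time_s: 24.07
position: [0.4319, -0.1812, 0.1919]
tool_rot: [[-0.221, -0.001, 0.975], [-0.975, 0.001, -0.221], [-0.001, -1.0, -0.001]]
ft_force: [0.0, -0.3, -0.2]
grip_width: 0.0856
```

```bash
python3 - <<'E'
from h import *
d=get_image("top"); crop(d,205,135,405,275,4,"t6.png")
d=get_image("wrist"); cv2.imwrite("pics/w6.png",d["img"][:,:,::-1])
d=get_image("side"); crop(d,225,130,385,280,5,"s6.png")
E
```

```text
(no output)
```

View pics/t6.png

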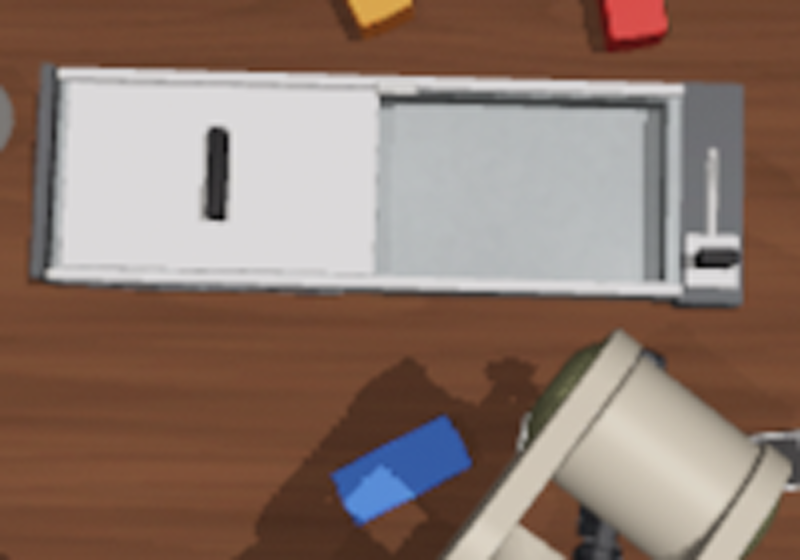

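View pics/w6.png

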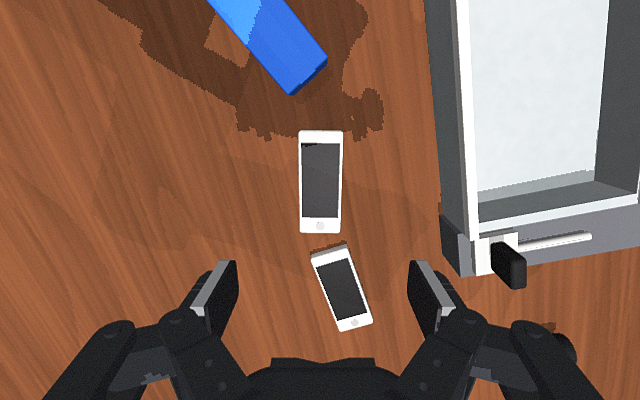

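View pics/s6.png

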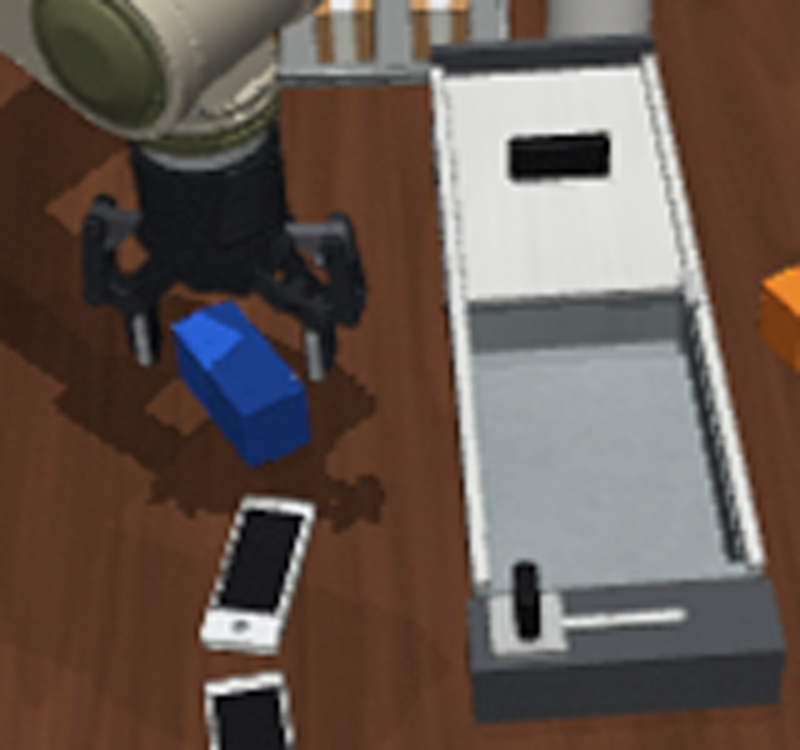

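The cover is open, with only a small gap at the end stop. In w6, phone A is at (320,180), centred and aligned with the jaws; phone B is at (342,290). I'll confirm both positions from the wrist view.

```bash
python3 - <<'E'
from fit import *
np.set_printoptions(suppress=True,precision=1)
d=get_image("wrist")
rect=lambda a,b,z:[[a,b,z],[a,-b,z],[-a,-b,z],[-a,b,z]]
print("phA",fit(d,rect(22.5,55,14),np.array([[343,131],[341,233],[299,232],[300,131]])))
print("phB",fit(d,rect(22.5,55,14),np.array([[348,249],[373,323],[342,332],[310,258]])))
print("bay floor",px2w(d,[[478,191]],.010)*1000,"wall top inner corner",px2w(d,[[478,222]],.055)*1000)
d=get_image("top");C=lambda a:(np.array(a,float)+.5)/4-.5+[205,135]
print("cover edges",px2w(d,C([[62,82],[58,264],[380,88],[376,272]]),.063)*1000)
print("stop inner",px2w(d,C([[52,70],[45,272]]),.08)*1000)
E
```

```text
phA (np.float64(429.8932070806542), np.float64(-182.3885512766075), np.float64(346.536879779249), array([ 1.5, -0. , -0.5,  0.3,  0.5,  0.8, -1.5, -0.8]))
phB (np.float64(427.508851506877), np.float64(-317.0477896952981), np.float64(6.417799832936339), array([ 0. , -1.6,  1.8,  0.1, -2. ,  0.7,  0.1,  1. ]))
bay floor [[ 590.7 -226.5   10. ]] wall top inner corner [[ 568.2 -238.3   55. ]]
cover edges [[714.1 232.8  63. ]
 [572.1 230.2  63. ]
 [713.5 -14.   63. ]
 [569.7 -13.7  63. ]]
stop inner [[719.8 236.9  80. ]
 [564.2 235.9  80. ]]
```

Emit:
carry_out([
  [[0,-2,-1,-40,0,0,0],[0,-2,-1,-80,0,0,0],[0,-2,-1,-120,0,0,0],[0,-2,-1,-150,0,0,0],[0,-2,-1,-165,0,0,0],[0,-2,-1,-165,0,0,0],[0,-2,-1,-165,0,0,0],[0.3,-2,-1,-165,0,0,0],[0.3,-2,-1,-165,0,0,0],[0.3,-2,-1,-165,0,0,0],[0.3,-2,-1,-165,0,0,0]],
], squeeze=50)

```text
time_s: 25.23
position: [0.4305, -0.1824, 0.0282]
tool_rot: [[-0.219, 0.001, 0.976], [-0.976, -0.001, -0.219], [0.001, -1.0, 0.002]]
ft_force: [0.4, 0.3, -0.2]
grip_width: 0.0599
```

```bash
python3 - <<'E'
from h import *
d=get_image("wrist"); crop(d,160,150,480,400,2,"w7.png")
d=get_image("side"); crop(d,225,150,345,300,5,"s7.png")
E
```

```text
(no output)
```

View pics/w7.png

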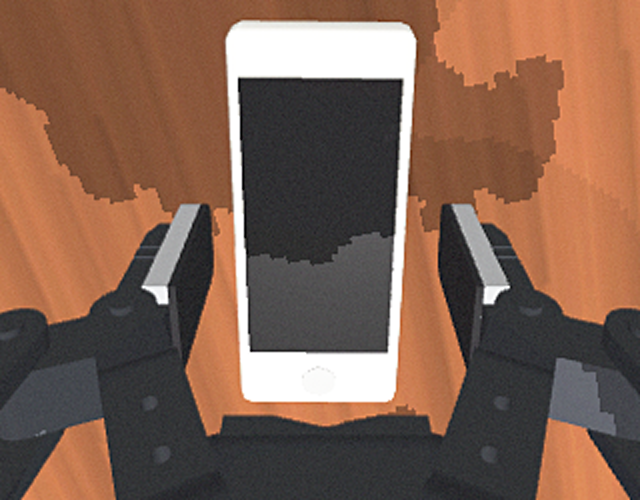

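View pics/s7.png

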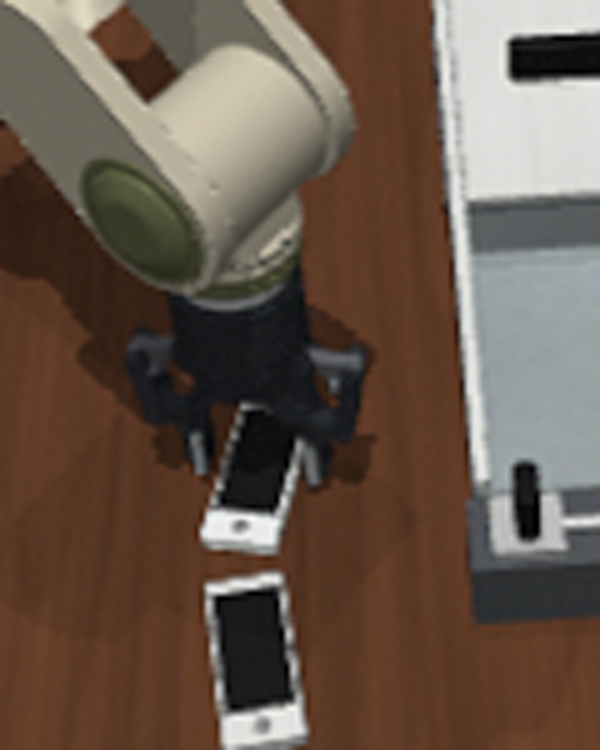

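The phone lies between the pads and parallel to them (w7 crop 318,210). I'll go a little lower and close.

Emit:
carry_out([
  [[0.3,0,0,-3,0,0,0],[0.3,0,0,-3,0,0,0],[1,0,0,-3,0,0,0],[1,0,0,-3,0,0,0],[1,0,0,-3,0,0,0],[1,0,0,-3,0,0,0],[1,0,0,-3,0,0,0],[1,0,0,-3,0,0,0],[1,0,0,-3,0,0,0],[1,0,0,-3,0,0,0]],
], squeeze=50)

```text
time_s: 26.17
position: [0.4301, -0.1822, 0.0245]
tool_rot: [[-0.219, 0.0, 0.976], [-0.976, -0.0, -0.219], [0.0, -1.0, 0.0]]
ft_force: [-1.0, 1.0, 5.2]
grip_width: 0.0438
```

Emit:
carry_out([
  [[1,0,0,20,0,0,0],[1,0,0,60,0,0,0],[1,0,0,100,0,0,0],[1,0,0,130,0,0,7],[1,30,15,135,0,0,14],[1,60,30,135,0,0,21],[1,90,45,135,0,0,28],[1,120,60,135,0,0,35],[1,150,75,135,0,0,42],[1,180,90,135,0,0,49],[1,208,103,135,0,0,56],[1,208,103,135,0,0,102],[1,208,103,135,0,0,102],[1,208,103,135,0,0,102],[1,208,103,135,0,0,102],[1,208,103,135,0,0,102],[1,208,103,135,0,0,102],[1,208,103,135,0,0,102],[1,208,103,135,0,0,102]],
])

```text
time_s: 27.75
position: [0.6379, -0.0792, 0.1586]
tool_rot: [[1.0, -0.001, 0.01], [-0.01, 0.0, 1.0], [-0.001, -1.0, 0.0]]
ft_force: [0.3, 0.3, -1.9]
grip_width: 0.0435
```

```bash
python3 - <<'E'
from h import *
d=get_image("wrist"); cv2.imwrite("pics/w8.png",d["img"][:,:,::-1])
E
```

```text
(no output)
```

View pics/w8.png

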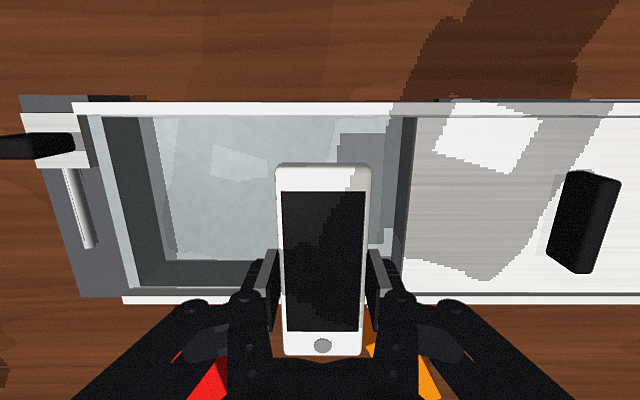

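The phone is held level at (322,250), over the bay. I'll lower and release it.

Emit:
carry_out([
  [[1,0,0,-35,0,0,0],[1,0,0,-70,0,0,0],[1,0,0,-100,0,0,0],[1,0,0,-115,0,0,0],[1,0,0,-122,0,0,0],[1,0,0,-123,0,0,0],[1,0,0,-123,0,0,0],[0.3,0,0,-123,0,0,0],[0.3,0,0,-123,0,0,0],[0.3,0,0,-123,0,0,0],[0.3,0,0,-105,0,0,0],[0.3,0,0,-70,0,0,0],[0.3,0,0,-35,0,0,0],[0,0,0,0,0,0,0],[0,0,0,20,0,0,0],[0,0,0,20,0,0,0]],
])

```text
time_s: 29.13
position: [0.6398, -0.0796, 0.1853]
tool_rot: [[1.0, 0.01, 0.012], [-0.012, -0.003, 1.0], [0.01, -1.0, -0.003]]
ft_force: [0.6, 0.5, 0.7]
grip_width: 0.0854
```

```bash
python3 - <<'E'
from h import *
d=get_image("wrist"); cv2.imwrite("pics/w9.png",d["img"][:,:,::-1])
d=get_image("side"); crop(d,225,130,385,280,5,"s9.png")
d=get_image("top"); crop(d,275,135,435,275,5,"t9.png")
E
```

```text
(no output)
```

View pics/w9.png

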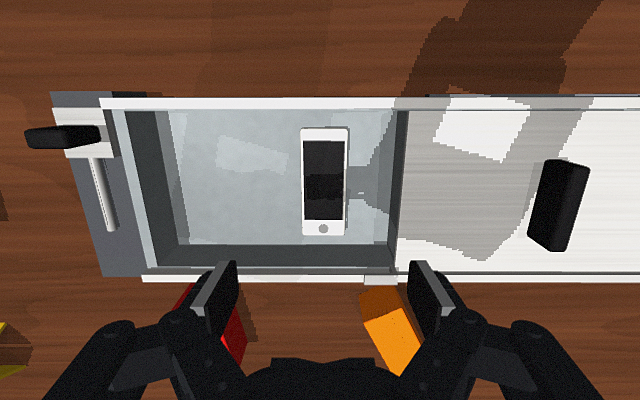

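View pics/s9.png

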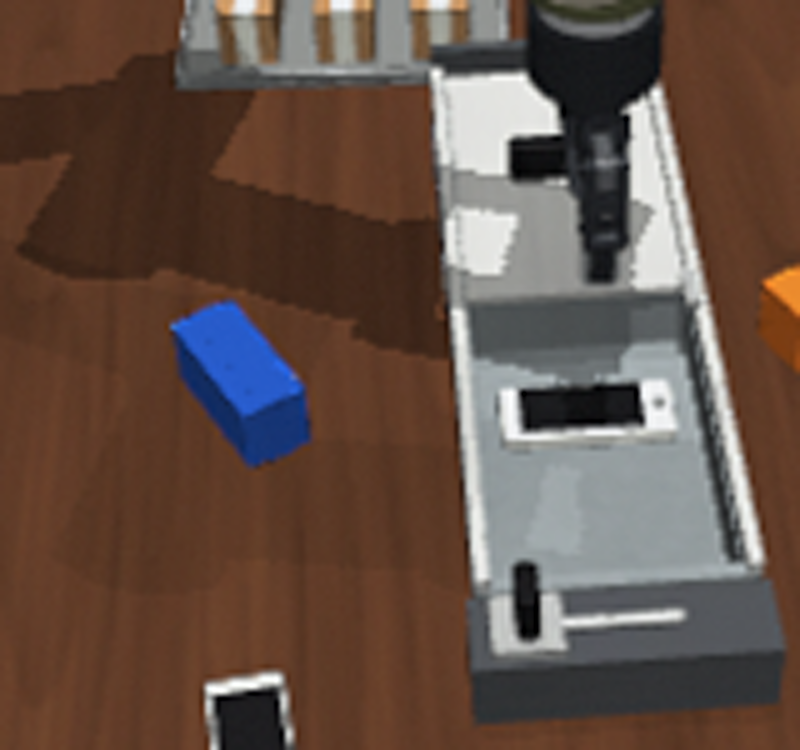

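View pics/t9.png

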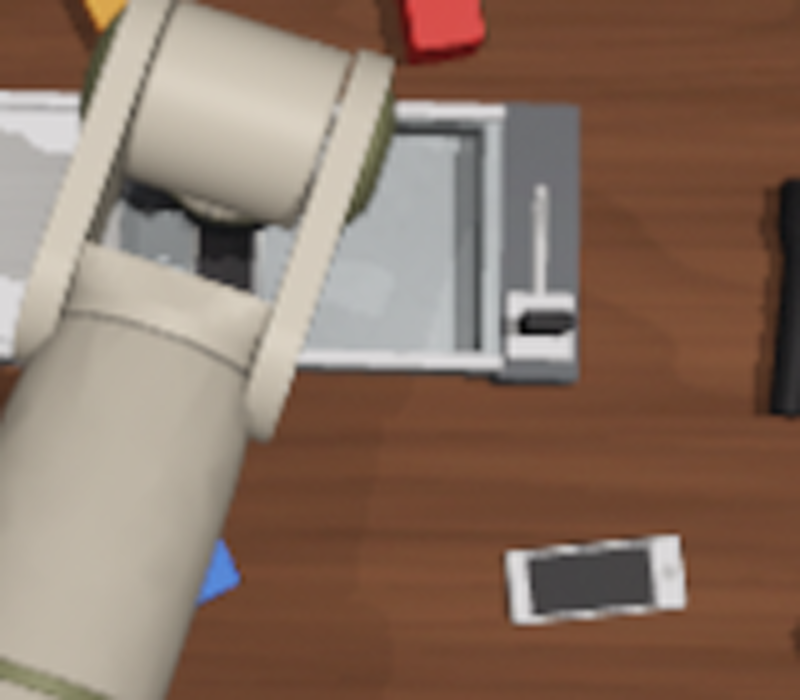

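Phone A lies flat in the bay (w9 324,180). Phone B is unmoved (t9 crop 596,580). Next, phone B.

Emit:
carry_out([
  [[0,-210,-237,10,0,0,-83],[0,-210,-237,10,0,0,-83],[0,-210,-237,10,0,0,-83],[0,-210,-237,10,0,0,-83],[0,-210,-237,10,0,0,-83],[0,-210,-237,10,0,0,-83],[0,-210,-237,10,0,0,-83],[0,-210,-237,10,0,0,-83],[0,-210,-237,10,0,0,-83],[0,-210,-237,10,0,0,-83],[0,-210,-237,10,0,0,-83],[0,-210,-237,10,0,0,-83],[0,-210,-237,10,0,0,-83],[0,-210,-237,10,0,0,-83],[0,-210,-237,10,0,0,-83]],
])

```text
time_s: 30.53
position: [0.428, -0.316, 0.1886]
tool_rot: [[0.113, -0.001, 0.994], [-0.994, 0.001, 0.113], [-0.001, -1.0, -0.001]]
ft_force: [0.5, -0.5, -0.2]
grip_width: 0.0852
```

```bash
python3 - <<'E'
from h import *
d=get_image("wrist"); cv2.imwrite("pics/w10.png",d["img"][:,:,::-1])
E
```

```text
(no output)
```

View pics/w10.png

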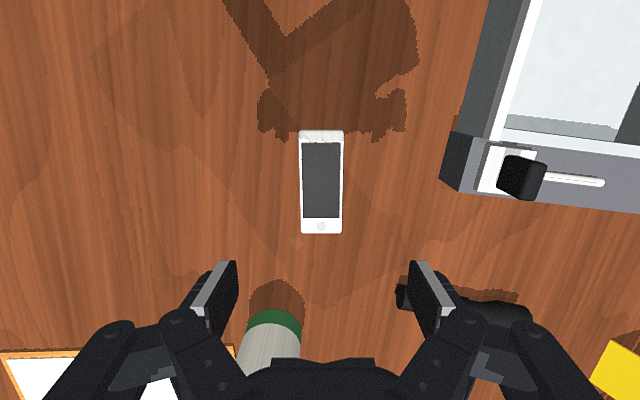

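Emit:
carry_out([
  [[0,0,0,-40,0,0,0],[0,0,0,-80,0,0,0],[0,0,0,-120,0,0,0],[0,0,0,-150,0,0,0],[0,0,0,-165,0,0,0],[0,0,0,-165,0,0,0],[0.3,0,0,-165,0,0,0],[0.3,0,0,-165,0,0,0],[1,0,0,-165,0,0,0],[1,0,0,-165,0,0,0],[1,0,0,-165,0,0,0],[1,0,0,-165,0,0,0],[1,0,0,-165,0,0,0],[1,0,0,-165,0,0,0],[1,0,0,-165,0,0,0],[1,0,0,-165,0,0,0]],
])

```text
time_s: 31.92
position: [0.4286, -0.3167, 0.026]
tool_rot: [[0.111, 0.002, 0.994], [-0.994, -0.002, 0.111], [0.002, -1.0, 0.002]]
ft_force: [-1.8, 1.2, 7.2]
grip_width: 0.0434
```

Emit:
carry_out([
  [[1,0,0,20,0,0,0],[1,0,0,60,0,0,0],[1,0,0,100,0,0,0],[1,0,0,130,0,0,7],[1,30,20,135,0,0,14],[1,60,40,135,0,0,21],[1,90,60,135,0,0,28],[1,120,80,135,0,0,35],[1,150,100,135,0,0,42],[1,180,121,135,0,0,49],[1,210,142,135,0,0,56],[1,210,142,135,0,0,83],[1,210,142,135,0,0,83],[1,210,142,135,0,0,83],[1,210,142,135,0,0,83],[1,210,142,135,0,0,83],[1,210,142,135,0,0,83]],
])

```text
time_s: 33.33
position: [0.6381, -0.1742, 0.16]
tool_rot: [[1.0, 0.001, 0.014], [-0.014, -0.0, 1.0], [0.001, -1.0, -0.0]]
ft_force: [-0.6, -0.2, -0.8]
grip_width: 0.0435
```

```bash
python3 - <<'E'
from h import *
d=get_image("wrist"); cv2.imwrite("pics/w11.png",d["img"][:,:,::-1])
E
```

```text
(no output)
```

View pics/w11.png

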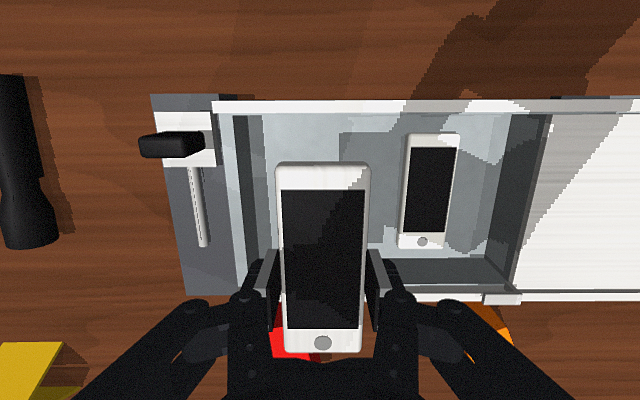

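Emit:
carry_out([
  [[1,0,0,-35,0,0,0],[1,0,0,-70,0,0,0],[1,0,0,-100,0,0,0],[1,0,0,-115,0,0,0],[1,0,0,-122,0,0,0],[1,0,0,-124,0,0,0],[1,0,0,-124,0,0,0],[0.3,0,0,-124,0,0,0],[0.3,0,0,-124,0,0,0],[0.3,0,0,-124,0,0,0],[0.3,0,0,-105,0,0,0],[0.3,0,0,-70,0,0,0],[0.3,0,0,-35,0,0,0],[0,0,0,0,0,0,0],[0,0,0,40,0,0,0],[0,0,0,50,0,0,0],[0,0,0,50,0,0,0]],
])

```text
time_s: 34.8
position: [0.6392, -0.1747, 0.2138]
tool_rot: [[1.0, 0.007, 0.012], [-0.012, -0.004, 1.0], [0.008, -1.0, -0.003]]
ft_force: [0.9, 0.3, -0.7]
grip_width: 0.0853
```

```bash
python3 - <<'E'
from h import *
d=get_image("wrist"); cv2.imwrite("pics/w12.png",d["img"][:,:,::-1])
d=get_image("side"); cv2.imwrite("pics/s12.png",d["img"][:,:,::-1])
E
```

```text
(no output)
```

View pics/w12.png

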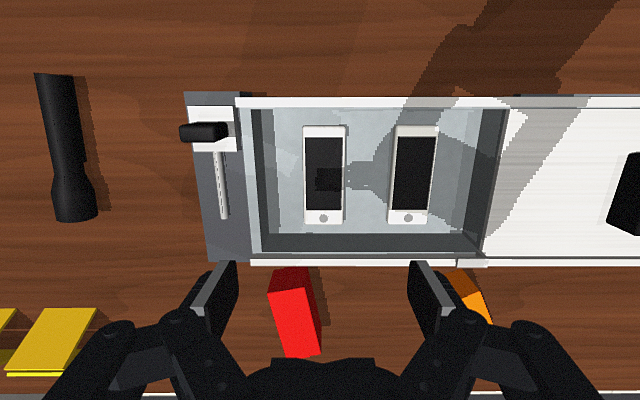

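View pics/s12.png

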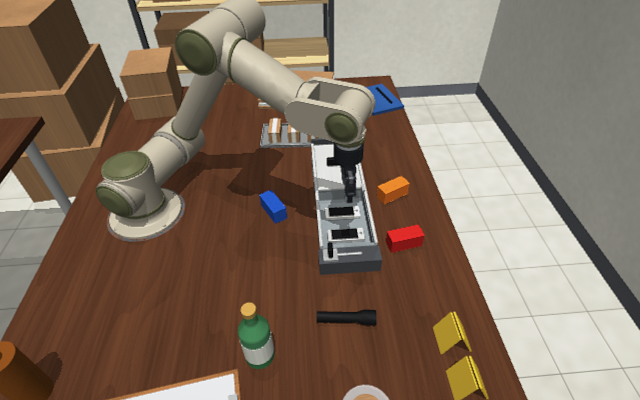

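Both phones lie flat in the bay (w12 at 324,175 and 412,175), and no other phone is on the table. Next I'll take hold of the fin and shut the cover.

Emit:
carry_out([
  [[0,2,40,0,0,0,0],[0,2,80,0,0,0,0],[0,2,120,0,0,0,0],[0,2,160,0,0,0,0],[0,2,200,0,0,0,0],[0,2,240,0,0,0,0],[0,2,281,0,0,0,0],[0,2,281,-40,0,0,0],[0,2,281,-80,0,0,0],[0,2,281,-110,0,0,0],[0,2,281,-116,0,0,0],[0,2,281,-116,0,0,0],[1,2,281,-116,0,0,0],[1,2,281,-116,0,0,0],[1,2,281,-116,0,0,0],[1,2,281,-116,0,0,0],[1,2,281,-116,0,0,0],[1,2,281,-116,0,0,0],[1,2,281,-116,0,0,0],[1,2,281,-116,0,0,0]],
], squeeze=25)

```text
time_s: 36.57
position: [0.6403, 0.1067, 0.0941]
tool_rot: [[1.0, 0.001, 0.011], [-0.011, -0.0, 1.0], [0.001, -1.0, -0.0]]
ft_force: [-1.4, -0.1, 5.2]
grip_width: 0.0133
```

Emit:
carry_out([
  [[1,0,-10,0,0,0,0],[1,0,-25,0,0,0,0],[1,0,-45,0,0,0,0],[1,-1,-65,0,0,0,0],[1,-1,-85,0,0,0,0],[1,-1,-105,0,0,0,0],[1,-1,-125,0,0,0,0],[1,-1,-145,0,0,0,0],[1,-2,-165,0,0,0,0],[1,-2,-182,0,0,0,0],[1,-2,-198,0,0,0,0],[1,-2,-208,0,0,0,0],[1,-2,-214,0,0,0,0],[1,-2,-218,0,0,0,0],[1,-2,-222,0,0,0,0],[1,-2,-222,0,0,0,0]],
])

```text
time_s: 37.9
position: [0.638, -0.1161, 0.094]
tool_rot: [[1.0, 0.0, 0.012], [-0.012, -0.001, 1.0], [0.0, -1.0, -0.001]]
ft_force: [-3.0, -1.8, 5.0]
grip_width: 0.0137
```

Emit:
carry_out([
  [[1,0,-2,0,0,0,0],[1,0,-4,0,0,0,0],[1,0,-6,0,0,0,0],[1,0,-6,0,0,0,0]],
])

```text
time_s: 38.23
position: [0.638, -0.1215, 0.094]
tool_rot: [[1.0, 0.0, 0.012], [-0.012, -0.0, 1.0], [0.0, -1.0, -0.0]]
ft_force: [-3.0, 0.9, 6.9]
grip_width: 0.0136
```

Emit:
carry_out([
  [[1,0,-1,0,0,0,0],[1,0,-2,0,0,0,0],[1,0,-2,0,0,0,0]],
])

```text
time_s: 38.48
position: [0.638, -0.1233, 0.0941]
tool_rot: [[1.0, 0.0, 0.011], [-0.011, 0.0, 1.0], [0.0, -1.0, 0.0]]
ft_force: [-3.1, 1.2, 7.5]
grip_width: 0.0136
```

Emit:
carry_out([
  [[1,0,-1,0,0,0,0],[1,0,-2,0,0,0,0],[1,0,-2,0,0,0,0]],
])

```text
time_s: 38.73
position: [0.6379, -0.1247, 0.0941]
tool_rot: [[1.0, -0.0, 0.011], [-0.011, 0.001, 1.0], [-0.0, -1.0, 0.001]]
ft_force: [-3.6, 3.4, 7.9]
grip_width: 0.0133
```

Emit:
carry_out([
  [[1,0,-1,0,0,0,0],[1,0,-2,0,0,0,0],[1,0,-2,0,0,0,0]],
])

```text
time_s: 38.98
position: [0.6379, -0.1248, 0.094]
tool_rot: [[1.0, -0.0, 0.011], [-0.011, 0.004, 1.0], [-0.0, -1.0, 0.004]]
ft_force: [-3.2, 13.2, 9.4]
grip_width: 0.0134
```

Emit:
carry_out([
  [[1,0,-1,0,0,0,0],[1,0,-2,0,0,0,0],[1,0,-2,0,0,0,0]],
])

```text
time_s: 39.23
position: [0.6379, -0.1249, 0.094]
tool_rot: [[1.0, -0.001, 0.01], [-0.01, 0.007, 1.0], [-0.001, -1.0, 0.007]]
ft_force: [-2.6, 19.9, 9.3]
grip_width: 0.0137
```

The cover has hit its shut stop: y stays at -124.8 while the force rises to 20 N. I'll relax, release and lift.

Emit:
carry_out([
  [[1,0,2,0,0,0,0],[1,0,4,0,0,0,0],[1,0,4,0,0,0,0],[0.6,0,4,0,0,0,0],[0.6,0,4,0,0,0,0],[0.6,0,4,0,0,0,0],[0.6,0,4,30,0,0,0],[0.6,0,4,70,0,0,0],[0.6,0,4,110,0,0,0],[0.6,0,4,120,0,0,0],[0.6,0,4,120,0,0,0]],
])

```text
time_s: 40.15
position: [0.6392, -0.1257, 0.2172]
tool_rot: [[1.0, 0.007, 0.012], [-0.012, -0.003, 1.0], [0.007, -1.0, -0.003]]
ft_force: [0.3, 0.1, 0.2]
grip_width: 0.0341
```

```bash
python3 - <<'E'
from h import *
d=get_image("wrist"); cv2.imwrite("pics/w13.png",d["img"][:,:,::-1])
d=get_image("side"); crop(d,225,150,385,280,5,"s13.png")
E
```

```text
(no output)
```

View pics/w13.png

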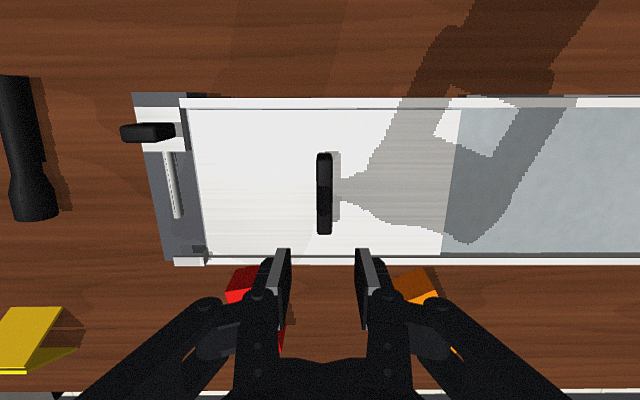

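View pics/s13.png

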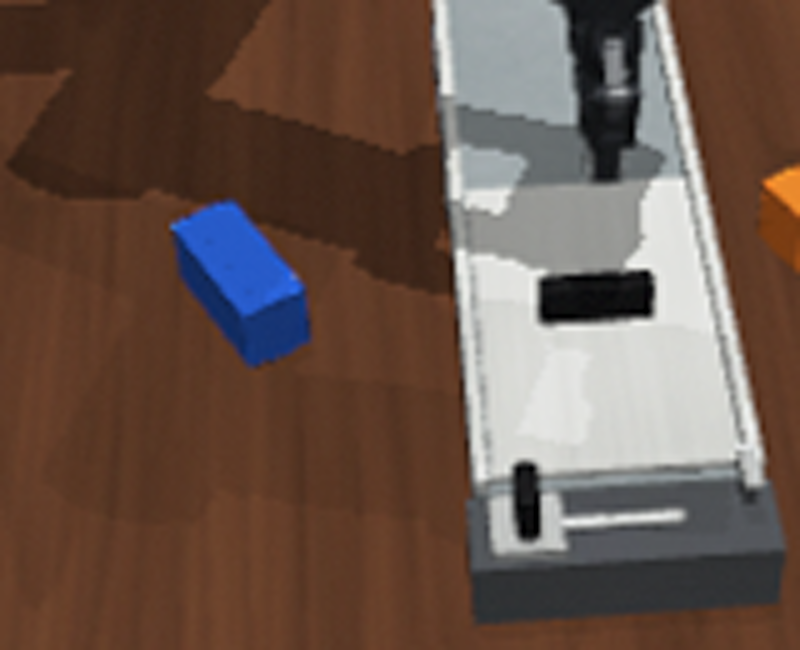

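The cover is shut: the gap at the bay end is gone in s13. The bolt grip is at about (582,-271) mm (s13 crop 526,500). I'll grip it and slide it along +x.

Emit:
carry_out([
  [[0,-56,-146,0,0,0,-89],[0,-56,-146,0,0,0,-89],[0,-56,-146,0,0,0,-89],[0,-56,-146,0,0,0,-89],[0,-56,-146,0,0,0,-89],[0,-56,-146,0,0,0,-89],[0,-56,-146,0,0,0,-89],[0,-56,-146,0,0,0,-89],[0,-56,-146,0,0,0,-89],[0,-56,-146,0,0,0,-89],[0,-56,-146,0,0,0,-89],[0,-56,-146,0,0,0,-89],[0,-56,-146,0,0,0,-89],[0,-56,-146,0,0,0,-89],[0,-56,-146,0,0,0,-89]],
])

```text
time_s: 41.5
position: [0.5818, -0.2711, 0.2116]
tool_rot: [[0.008, -0.002, 1.0], [-1.0, 0.002, 0.008], [-0.002, -1.0, -0.002]]
ft_force: [-0.9, 0.7, 0.0]
grip_width: 0.0852
```

```bash
python3 - <<'E'
from fit import *
d=get_image("wrist"); cv2.imwrite("pics/w14.png",d["img"][:,:,::-1])
E
```

```text
(no output)
```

View pics/w14.png

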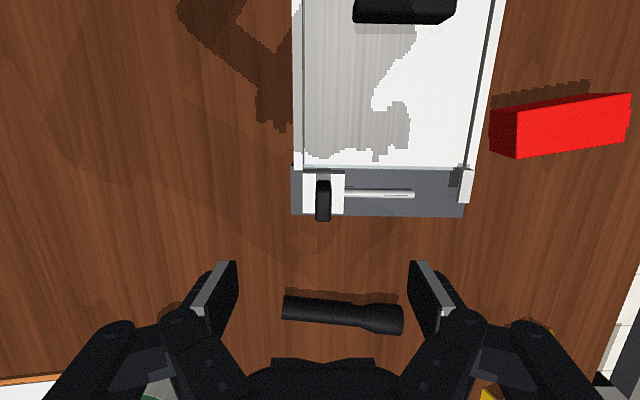

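The bolt grip is centred at (323,200). The torch is well below the path.

Emit:
carry_out([
  [[0,0,0,-40,0,0,0],[0,0,0,-80,0,0,0],[0,0,0,-110,0,0,0],[0,0,0,-120,0,0,0],[0,0,0,-120,0,0,0],[0,0,0,-120,0,0,0],[1,0,0,-120,0,0,0],[1,0,0,-120,0,0,0],[1,0,0,-120,0,0,0],[1,0,0,-120,0,0,0],[1,0,0,-120,0,0,0],[1,0,0,-120,0,0,0],[1,0,0,-120,0,0,0],[1,0,0,-120,0,0,0]],
])

```text
time_s: 42.72
position: [0.5822, -0.2713, 0.0938]
tool_rot: [[0.006, 0.0, 1.0], [-1.0, -0.0, 0.006], [0.0, -1.0, 0.0]]
ft_force: [0.0, 1.5, 4.1]
grip_width: 0.0136
```

Emit:
carry_out([
  [[1,5,0,0,0,0,0],[1,10,0,0,0,0,0],[1,15,0,0,0,0,0],[1,20,0,0,0,0,0],[1,25,0,0,0,0,0],[1,30,0,0,0,0,0],[1,34,0,0,0,0,0],[1,37,0,0,0,0,0],[1,40,0,0,0,0,0],[1,40,0,0,0,0,0]],
])

```text
time_s: 43.55
position: [0.6234, -0.2717, 0.0938]
tool_rot: [[0.006, 0.002, 1.0], [-1.0, -0.001, 0.006], [0.001, -1.0, 0.002]]
ft_force: [0.7, -0.8, 3.7]
grip_width: 0.0133
```

Emit:
carry_out([
  [[1,2,0,0,0,0,0],[1,4,0,0,0,0,0],[1,6,0,0,0,0,0],[1,6,0,0,0,0,0]],
])

```text
time_s: 43.88
position: [0.6291, -0.2717, 0.0938]
tool_rot: [[0.006, 0.001, 1.0], [-1.0, -0.001, 0.006], [0.001, -1.0, 0.001]]
ft_force: [0.4, -1.2, 4.0]
grip_width: 0.0133
```

Emit:
carry_out([
  [[1,2,0,0,0,0,0],[1,4,0,0,0,0,0],[1,5,0,0,0,0,0],[1,5,0,0,0,0,0]],
])

```text
time_s: 44.22
position: [0.634, -0.2718, 0.0938]
tool_rot: [[0.006, 0.001, 1.0], [-1.0, -0.001, 0.006], [0.001, -1.0, 0.001]]
ft_force: [0.5, -1.6, 4.9]
grip_width: 0.0135
```

Emit:
carry_out([
  [[1,1,0,0,0,0,0],[1,2,0,0,0,0,0],[1,3,0,0,0,0,0],[1,3,0,0,0,0,0]],
])

```text
time_s: 44.55
position: [0.6366, -0.2718, 0.0938]
tool_rot: [[0.006, 0.0, 1.0], [-1.0, -0.001, 0.006], [0.001, -1.0, 0.0]]
ft_force: [-1.9, -0.5, 6.3]
grip_width: 0.0135
```

Emit:
carry_out([
  [[1,1,0,0,0,0,0],[1,2,0,0,0,0,0],[1,3,0,0,0,0,0],[1,3,0,0,0,0,0]],
])

```text
time_s: 44.88
position: [0.637, -0.2718, 0.0937]
tool_rot: [[0.005, -0.007, 1.0], [-1.0, -0.0, 0.005], [0.0, -1.0, -0.007]]
ft_force: [-15.6, -0.2, 12.7]
grip_width: 0.0136
```

The bolt has stopped at x = 637 after 55 mm of travel, with the force rising to 16 N. I'll relax, release and retreat.

Emit:
carry_out([
  [[1,-1,0,0,0,0,0],[1,-3,0,0,0,0,0],[1,-3,0,0,0,0,0],[0.6,-3,0,0,0,0,0],[0.6,-3,0,0,0,0,0],[0.6,-3,0,0,0,0,0],[0.6,-3,0,30,0,0,0],[0.6,-3,0,70,0,0,0],[0,-3,0,110,0,0,0],[0,-40,0,150,0,0,0],[0,-80,20,150,0,0,0],[0,-120,40,150,0,0,0],[0,-160,60,150,0,0,0],[0,-200,80,150,0,0,0],[0,-230,100,150,0,0,0],[0,-230,100,150,0,0,0],[0,-230,100,150,0,0,0],[0,-230,100,150,0,0,0]],
])

```text
time_s: 46.38
position: [0.4094, -0.1713, 0.2438]
tool_rot: [[0.006, 0.001, 1.0], [-1.0, -0.001, 0.006], [0.001, -1.0, 0.001]]
ft_force: [0.7, -0.4, 0.1]
grip_width: 0.0855
```

```bash
python3 - <<'E'
from h import *
d=get_image("side"); cv2.imwrite("pics/s15.png",d["img"][:,:,::-1]); crop(d,295,190,395,280,8,"s15c.png")
d=get_image("top"); crop(d,135,120,425,280,2.7,"t15.png"); crop(d,265,140,405,225,5.7,"t15c.png")
E
```

```text
(no output)
```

View pics/s15.png

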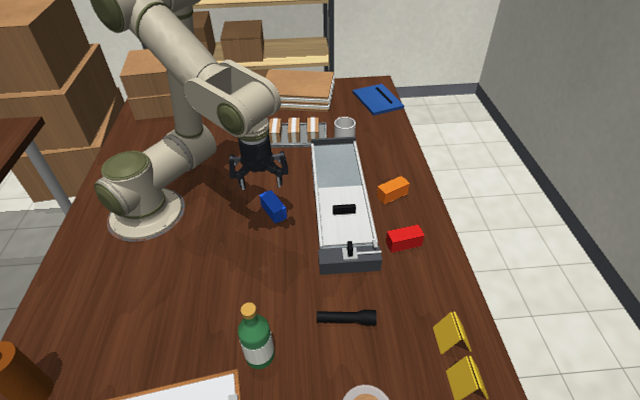

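View pics/t15c.png

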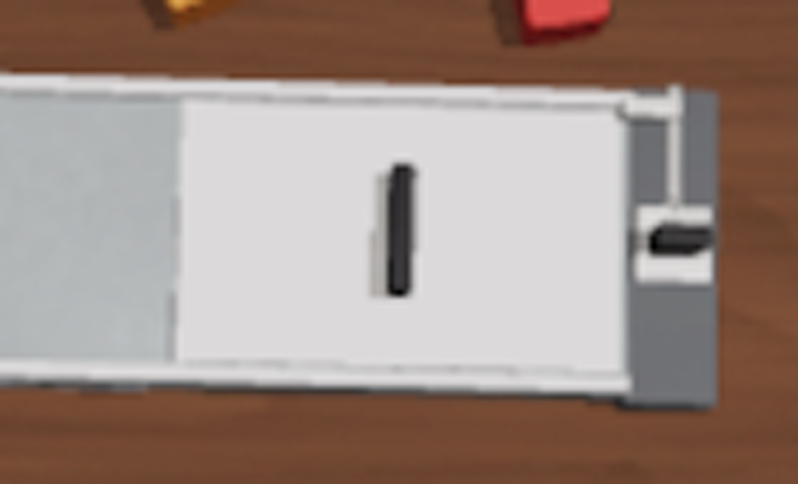

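View pics/t15.png

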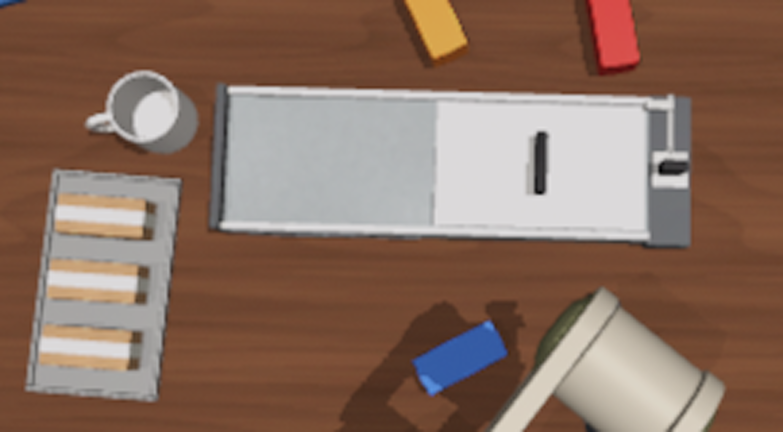

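View pics/s15c.png

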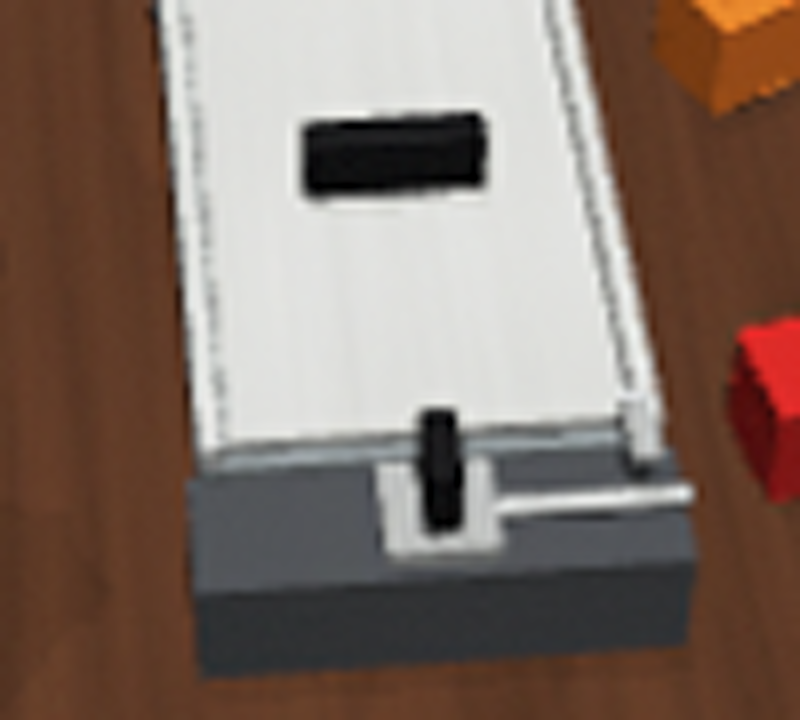

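Final view: the cover covers the whole bay, and the bolt grip is at ledge mid-width with its rod at the keeper. The three cartons are in the tray, and the bystanders are in place. One last numeric check before handing in.

```bash
python3 - <<'E'
from fit import *
np.set_printoptions(suppress=True,precision=1)
d=get_image("top");C=lambda a:(np.array(a,float)+.5)/5.7-.5+[265,140]
rect=lambda a,b,z:[[a,b,z],[a,-b,z],[-a,-b,z],[-a,b,z]]
print("plate",fit(d,rect(20,20,58),C([[638,206],[712,206],[712,281],[637,280]])))
print("fin",fit(d,rect(35,7,95),C([[390,165],[415,165],[410,296],[386,296]])))
print("cover ends",px2w(d,C([[182,98],[176,362],[628,108],[626,378]]),.063)*1000)
env.close_job()
E
```

```text
plate (np.float64(637.7962627549468), np.float64(-274.3458399119368), np.float64(359.9930806944817), array([ 0. ,  0.1, -0.1,  0.3, -0.1, -0.2,  0.2, -0.2]))
fin (np.float64(636.8702262024069), np.float64(-122.76506215384971), np.float64(358.70918190151116), array([-0.1, -0.1,  0.1,  0.1,  0.2,  0.1, -0.2, -0.1]))
cover ends [[ 712.8   -4.4   63. ]
 [ 568.1   -4.    63. ]
 [ 711.3 -248.1   63. ]
 [ 563.1 -247.    63. ]]
the job is handed in; nothing more can be done
```

The task was carried out in order and the job is handed in, after about 46 s of the 210 s allowed. `close_job()` reports no verdict.

- **Cartons:** All three went into the grey tray one by one and were released there. The last top and side pictures show them well inside the rim.
- **Cover opened:** I slid it open to about 230 mm, measured in the image.
- **Phones:** Both phones on the table were laid flat on the bay floor. I saw no third phone in any picture. The wrist and side pictures before shutting confirmed they lay flat. The bay was covered after that, so they could not be checked again at the end.
- **Cover shut:** I pushed it shut to its stop, where the position held at y = -124.8 mm while the force rose to 20 N. The last picture puts the fin at -122.8 mm, which agrees within the 2 mm calibration.
- **Bolt:** Only then did I push it home, 55 mm to its stop with the force at about 16 N. The last picture puts its plate at x = 638 mm, against 637 mm at the stop. I had no direct reading of either joint's value.
- **Bystanders:** The bottle, mug, torch and look-alike boxes appeared unmoved by eye, and the arm was clear of everything at hand-in.

No check failed.

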